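# Seat a tube rack on a bench shaker and close its clamp bar to the gauge mark

### The job

Make the tube rack ready for shaking: with a fingertip, push the rack along the shaker's platform until its far end is home against the end stop. Then roll the top of the knurled wheel away from you under a fingertip, stroke by stroke, until the clamp bar has closed in beside the rack and its orange pointer stands on the red gauge mark. Lift nothing, move the bar only by its wheel and do not squeeze the rack with it, and leave the tubes standing in the rack and the things around the shaker where they are.

Things in the scene. Friction and masses are not known exactly. Their poses are not given: they have to be found in the camera images.
- shaker: White bench shaker, fixed. Origin on the bench below the platform; x runs along the rack lane to the end stop, y to the left of that, z up. Platform top 78 mm above the origin, x -123 to 97 mm, y -142 to 76 mm. Left rail and end stop stand 26 mm above it; right of the bar two guide blocks 26 mm and the wheel's gear cover 38 mm and two cheek plates 40 mm above it
- end_stop_face (a point): Middle of the end stop's face that the rack's far end must meet, 13 mm above the platform
- rail_face (a point): Middle of the fixed left rail's inner face, 13 mm above the platform
- clamp_bar: Blue bar with black rubber face, right of the rack, 160 mm long, top 27.5 mm above the platform, axes as the shaker's. Slides only along the shaker's y, driven by the wheel: +3.2 mm (towards rack and left rail) per rad; stays where left. With the pointer on the mark the lane from rail to rubber face is 102 mm wide, 2 mm more than the rack. The face is 5 mm left of the pointer's middle
- pointer (a point): Nose of the bar's orange pointer (2 mm wide), at the bar's near end just above the white gauge strip
- gauge_mark (a point): Middle of the red line (2.4 mm wide, along the shaker's x) on the white gauge strip at the platform's near edge, 3 mm above the platform. At the start the pointer stands 7 to 14 mm to its right (shaker -y); the thin black lines are 4 mm apart
- wheel_top (a point): Topmost point of the knurled steel wheel, mid-width, 58 mm above the platform. Wheel 56 mm in diameter, 24 mm wide, axle along the shaker's y, top 18 mm clear of the cheek plates. The axle is rigid: the wheel does not give when pressed. About 1.2 N along the rim turns it, so a light downward press (3 to 15 N) of a fingertip drags it round; this point does not turn
- adjuster_wheel (a joint): Turn of the wheel in rad, growing as its top is rolled away from the near side (shaker +x), which closes the bar; 0 is fully open, the pointer is on the mark at 5.0, end of travel 6.9. About 1.2 N along the rim turns it; it stays where it is left
- rack: Loose black moulded tube rack, 137 mm long, 100 mm wide, 34 mm high, 24 holes, lying lengthwise in the lane. Origin at the middle of its underside; its y axis is its long axis and points to the end stop: near end face at y = -68.5 mm, far one at y = +68.5 mm. It starts 12 to 38 mm short of the stop; home, its origin is at shaker x = 9.5 mm
- tube_red: Sample tube with red cap, 17 mm wide at the cap, 101 mm tall, standing loosely (leaning up to 0.15 rad) in a hole in the far half of the rack; origin at its bottom, z along the tube. Its bottom rests 4 mm above the rack's underside. Which tube is in which hole varies
- tube_blue: Sample tube with blue cap, as the red one
- tube_purple: Sample tube with purple cap, 95 mm tall, as the red one
- tip_box: Bystander: blue box of yellow pipette tips, 82 x 118 x 56 mm, left of the shaker; origin at the middle of its underside
- dropper: Bystander: white dropper bottle with a red cap, 25 mm wide, 73 mm tall, right of the shaker; origin at the middle of its underside
- marker: Bystander: blue marker pen, 135 mm long, 16 mm thick, lying right of the shaker; origin at the middle of its underside
Things that resemble listed ones, but are neither listed nor needed, are in the scene too. Leave any green or purple look-alike of the rack alone.

How it is judged:
By the outcome, as a careful person would: the job done as asked, in the order asked, and still so for the second after the job is handed in, with the robot touching nothing.
It also fails if it takes over 48 s, if anything falls off the work surface, if the arm or the gripper's body presses on something with over 40 N, if the wrist force passes 120 N, or if a joint passes its speed limit or range.

### The arm

A 6-joint arm with a two-finger parallel gripper is mounted at the origin on a cart in front of the work surface, level with it; the furniture and walls round the work are solid. World frame = base frame: x ahead of the robot, y to its left, z up, the work surface at z = 0. Lengths are in m, angles in degrees, forces in N, time in s.
With the tool pointing down it reaches from about 0.35 to 0.775 m from the base axis. Payload 5.5 kg.
Tool frame: the origin (TCP) lies at the very end of the fingers, on their centre line; the grasp point (between the pads) lies 19 mm behind it; x points along the fingers, y is the direction in which the jaws open and shut, and the axes are right-handed (so a half turn about x gives the same grasp; the last joint's range is limited). The gripper opens to 85 mm and grips with 20 to 120 N. Pads are 22 mm wide; open, the fingers measure 114 mm over their backs; the gripper's body (76 mm by 85 mm) begins 54 mm behind the grasp point. The pads swing forward as they close: fully open they stand 13 mm farther back than shut.
Start: joints at [-80.077, 17.945, 2.641, 74.691, 0, 82.002], TCP at [0.177, -0.547, 0.231] pointing down, gripper open.
Joint ranges: [-158.12, 158.12], [-49.38, 96.58], [-58.88, 72.47], [-126.05, 133.96], [-84.25, 85.87], [-180, 180]. Speed limits (degrees/s): [147.25, 147.25, 180, 180, 180, 180].

### API

Orientations are given as [roll, pitch, yaw] about the fixed x, y, z axes, in that order (R = Rz(yaw) Ry(pitch) Rx(roll)).
In Python, from bench import sensors, grab_frame, camera_params, workorder gives the robot as it stands.
- The arm moves only by the tool drive_tool, never from a script. Its arguments are lists of equal length, an entry for each row: "hand": the opening in per cent of the stroke, from 0 (shut) to 100 (fully open); "xyz": the shift along the tool's x, y, z in m, a list of three; "delta_rot": the turn, a rotation vector about the tool's x, y, z in rad, a list of three. A call has 1 to 20 rows; each row is the pose to reach, as a shift and turn from the pose commanded when the call began, along the tool's axes at that moment; what a row does not reach only later rows make up. A row lasts 1/8 s, in which the tool goes at most 62.5 mm and 10.7 degrees, less where a joint would pass 70% of its speed; a pose out of reach is approached as far as the arm can. A call with a gripper value outside its range is refused whole. The fingers move at their own pace and stop on an object; "newtons" is the grip in N (left out, the last holds). Time passes only in rows, so rows that repeat a pose let the fingers close. It gives the time, the measured TCP pose, the force and the opening at its end, in the units of the state.
- sensors.get_state(): the state, without advancing time (a new reading comes with each control period).
- grab_frame(name): name is "side" or "top"; returns (picture, depth): 400x640x3 uint8, red, green, blue; 400x640 float32, m along the optical axis (not along the pixel's ray), 0 where there is no reading.
- camera_params(name): a dict with "fx", "fy", "cx", "cy" (pixels), "dist_coeffs" ([k1, k2, p1, p2, k3] as OpenCV has them; the pictures are not rectified), "T" (4x4, takes a point from camera to world coordinates). Camera axes: x right, y down, z forward; pixel columns grow to the right and rows downward; lengths in m; the calibration is good to about 2 mm. A picture is of the moment at which its call begins. camera_params takes no time and is no camera call.
- workorder.job_done(): hands the job in, once; it reports no verdict.
The state is a dict: "t": time; "joint_positions": joint angles; "dq": joint speeds; "effort": joint torques, N m; "tcp_pos": TCP position; "eef_rot": TCP orientation; "contact_force": force on the tool from outside, world axes, zero at the start; "wrist_torque": the same for the moment, N m; "finger_gap": finger opening in m.
Only numpy, scipy, OpenCV 4.12 (cv2) and the standard library are available. Lean on these libraries where they do the work, as an engineer would, in place of code of your own. Each camera call takes 0.05 s, during which the arm holds its last target.

## Working session

There is one attempt and no reset: what is moved stays moved. The work goes in short steps, Python scripts to look and compute and a tool call to move; the robot and the scene stay as the last step left them, time stands still between calls to the robot, and variables do not carry over. Pictures are saved under pics/ and viewed, and the job is handed in when it is done.

Besides the shell and the picture viewer there is one more tool, called after "Request:" in YAML: its name, and indented under it one key for each argument. drive_tool: Moves the arm, as the interface text tells. Its arguments: {"type":"object","properties":{"hand":{"type":"array"},"xyz":{"type":"array"},"delta_rot":{"type":"array"},"newtons":{"type":"number"}},"required":["hand","xyz","delta_rot"]}

```bash
ls; mkdir -p pics; python3 - <<'E'
from bench import sensors, grab_frame, camera_params
import numpy as np, cv2
for n in ("top","side"):
    p,d=grab_frame(n); np.save(f"pics/{n}_d0.npy",d); cv2.imwrite(f"pics/{n}0.png",p[:,:,::-1])
    c=camera_params(n); print(n,c)
print(sensors.get_state())
E
```

```text
pics
top {'fx': 452.66102935656374, 'fy': 452.66102935656374, 'cx': 315.0100964433557, 'cy': 204.59712073416623, 'dist_coeffs': array([0.00106651, 0.        , 0.        , 0.        , 0.        ]), 'T': array([[ 0.01271129, -0.99826788,  0.05744268,  0.42916866],
       [-0.99985832, -0.01205554,  0.01174788, -0.15530185],
       [-0.01103502, -0.05758388, -0.99827968,  1.32845187],
       [ 0.        ,  0.        ,  0.        ,  1.        ]])}
side {'fx': 449.05591104825396, 'fy': 449.05591104825396, 'cx': 327.80652121556915, 'cy': 209.9794161599916, 'dist_coeffs': array([0.01762929, 0.        , 0.        , 0.        , 0.        ]), 'T': array([[ 0.9995958 ,  0.02194374,  0.01807497,  0.49776825],
       [-0.0090572 , -0.35684962,  0.93411794, -1.02076152],
       [ 0.02694809, -0.93390408, -0.35650663,  0.42772433],
       [ 0.        ,  0.        ,  0.        ,  1.        ]])}
{'t': 0.1, 'joint_positions': array([-8.00763071e+01,  1.79859532e+01,  2.58757435e+00,  7.46914023e+01,
        1.90202816e-03,  8.20002768e+01]), 'dq': array([-0.04377401, -0.12476365,  0.04576627,  0.09538606, -0.03549331,
        0.08076139]), 'effort': array([ 2.48122124e-03, -4.81721878e+01,  2.99246603e+01,  1.26703363e-02,
       -1.89811349e-04,  7.10198066e-06]), 'tcp_pos': array([ 0.17686844, -0.54667596,  0.23053267]), 'eef_rot': array([-99.21336118,  89.91019872,  98.71005341]), 'contact_force': array([-0.65119637,  0.74550744, -0.28183622]), 'wrist_torque': array([ 0.08914707, -0.01223024,  0.01408341]), 'finger_gap': 0.08502234408222348}
```

View pics/top0.png

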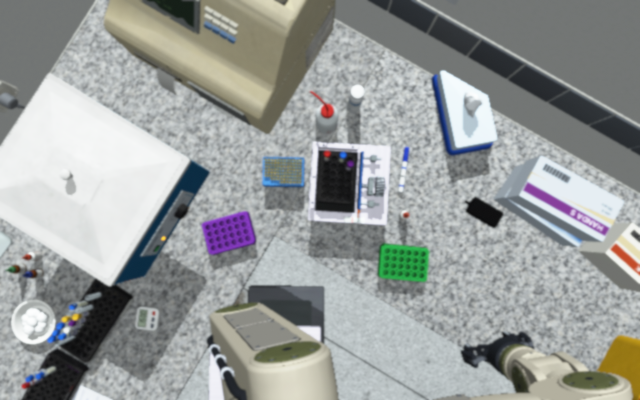

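View pics/side0.png

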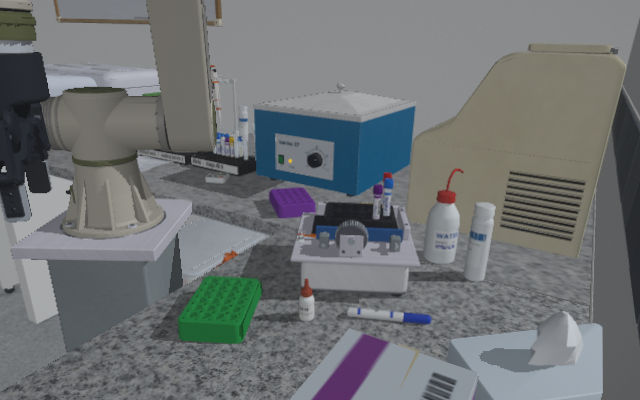

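```bash
python3 - <<'E'
import cv2
a=cv2.imread("pics/top0.png")[130:240,290:420]; cv2.imwrite("pics/top0c.png",cv2.resize(a,None,fx=5.5,fy=5.4,interpolation=cv2.INTER_CUBIC))
a=cv2.imread("pics/side0.png")[165:300,285:425]; cv2.imwrite("pics/side0c.png",cv2.resize(a,None,fx=4.4,fy=4.4,interpolation=cv2.INTER_CUBIC))
E
```

```text
(no output)
```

View pics/top0c.png

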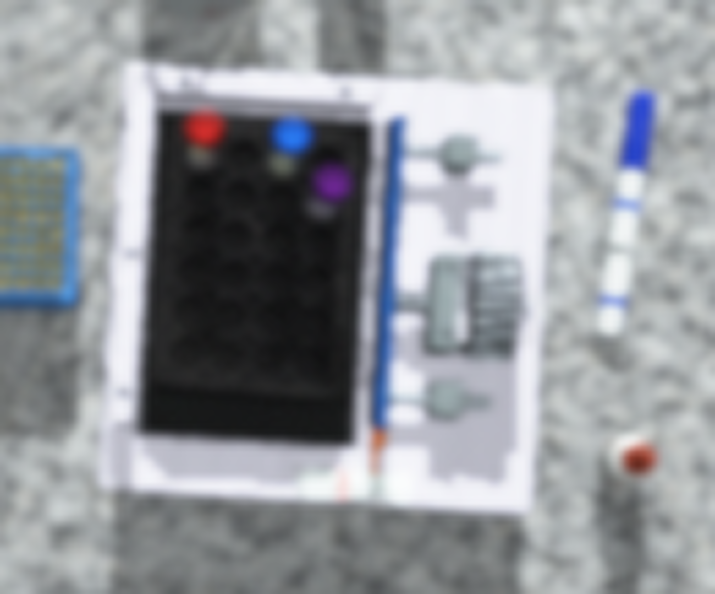

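View pics/side0c.png

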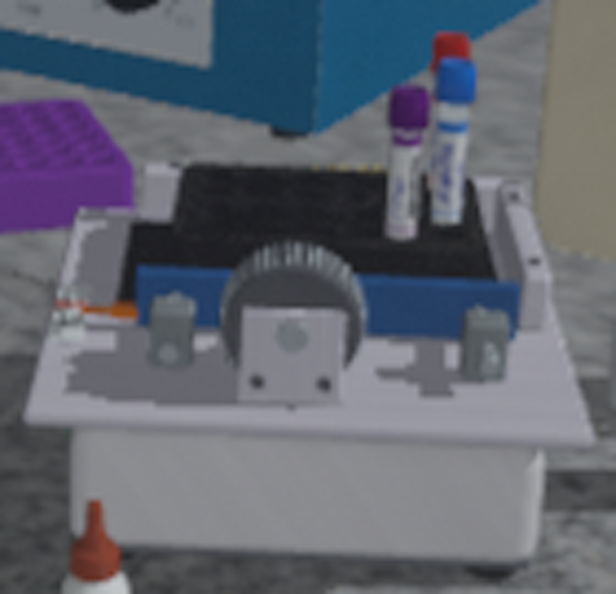

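```bash
cat > h.py <<'E'
import numpy as np, cv2
from bench import camera_params
def rays(n,uv):
    c=camera_params(n);K=np.array([[c['fx'],0,c['cx']],[0,c['fy'],c['cy']],[0,0,1]])
    p=cv2.undistortPoints(np.array(uv,float).reshape(-1,1,2),K,c['dist_coeffs']).reshape(-1,2)
    T=c['T'];return T[:3,3],np.c_[p,np.ones(len(p))]@T[:3,:3].T
def plane(n,uv,z):
    o,d=rays(n,uv);return o+d*((z-o[2])/d[:,2])[:,None]
def pts(n,d):
    v,u=np.mgrid[0:400,0:640];o,r=rays(n,np.c_[u.ravel(),v.ravel()])
    return (o+r*d.reshape(-1,1)).reshape(400,640,3)
def proj(n,P):
    c=camera_params(n);K=np.array([[c['fx'],0,c['cx']],[0,c['fy'],c['cy']],[0,0,1]])
    T=np.linalg.inv(c['T']);return cv2.projectPoints(np.array(P,float).reshape(-1,1,3),cv2.Rodrigues(T[:3,:3])[0],T[:3,3],K,c['dist_coeffs'])[0].reshape(-1,2)
E
python3 - <<'E'
from h import *
d=np.load("pics/top_d0.npy");P=pts("top",d)
np.set_printoptions(linewidth=250,suppress=True)
sub=P[138:228:3,304:396:3,2]*1000
print(sub.round().astype(int))
m=(P[...,2]>.070)&(P[...,2]<.088); m[:130]=0;m[240:]=0;m[:,:290]=0;m[:,420:]=0
m8=cv2.morphologyEx(((P[...,2]>.06)&(P[...,2]<.25)).astype(np.uint8),cv2.MORPH_OPEN,np.ones((3,3)))
m8[:130]=0;m8[240:]=0;m8[:,:304]=0;m8[:,420:]=0
n,l,s,c=cv2.connectedComponentsWithStats(m8);print(s)
k=1+np.argmax(s[1:,4]);cn=max(cv2.findContours((l==k).astype(np.uint8),0,1)[0],key=cv2.contourArea)
r=cv2.minAreaRect(cn);print(r,cv2.boxPoints(r))
E
```

```text
[[  -4    2   -2   -3    0    0    3   -3   -1    0    1   -1    1   -1    0   -1    6   -2   -3    0   -2   -4    0    0   -2    6   -5   -1    0    1    2]
 [  -1    0   -1   -3   -6   -6   -1    0   -2   -1   -3   -7   -3   -1    1   -5   -1   -1   -6   -5   -5   -2   -2   -1    0   -1   -2    0   -1   -1   -1]
 [   2   -4    0   81  103  106  106  107  103  102  101  101  106  107   76   79   74   76    0   -1    0   -4    1   -2   -2   -1   -1    0   -3   -6    3]
 [  -3    2    3   77  107   97   99  104  103  103  107  102  103  103  104  106  103   99  104   83   80   81   77   78   77   74   79   78   75    3   -2]
 [   2    4   -1   78  105   75   76   80  182   75   81   76   72   77   77   79   77   84   81   80   74   80   79   77   79   76   76   72   81    6   -4]
 [   0   -5   -3   79  103   78  107  186  183  111  113  114  110  183  182   77   77   78   79   97   79   76   76   73   81   77   77   76   82    2    3]
 [   2    3   -4   74  102   73  109  174  178  112   98  111  173  181  181  114  110  109   74  101   97   79   74  102  107   74   78   80   77   -5 
[... 3210 characters left out ...]
76   75   80   77   74   78   83   80   79   79   78   78   79   79   76   77   77   78   74   76    1   -4   -3]
 [   0    2   -1    2 1328   -5    1    3   -3    2   -5   -1    0   79   75   72   74   80   78   84   80   79   77   76   77   76   76   76    0   -1   -2]
 [   1    1    2   -3   -2   -2   -2   -2    2    3    2   -8    0   -2   -1    0    2    0   -5   -1   -2    7    0   -3    0   -1   -1    3    3   -1   -2]]
[[     0      0    640    400 249855]
 [   308    142     83     83   6145]]
((349.5583801269531, 183.066162109375), (78.72139739990234, 78.78377532958984), 3.5763344764709473) [[307.81714 219.92609]
 [312.7315  141.29575]
 [391.29962 146.20624]
 [386.38525 224.83658]]
```

```bash
python3 - <<'E'
from h import *
np.set_printoptions(linewidth=250,suppress=True,precision=4)
d=np.load("pics/top_d0.npy");P=pts("top",d);img=cv2.imread("pics/top0.png")
z=P[...,2]
# platform edges: subpixel by z=0.039 crossing along columns(near edge) and rows(right edge)
near=[];right=[]
for u in range(318,384):
    for v in range(232,205,-1):
        if .06<z[v,u]<.1: near.append((u,v+.5));break
for v in range(155,220):
    for u in range(400,370,-1):
        if .06<z[v,u]<.1: right.append((u+.5,v));break
N=plane("top",near,.078);R=plane("top",right,.078)
def fit(A):
    l=cv2.fitLine(A[:,:2].astype(np.float32),cv2.DIST_HUBER,0,.01,.01).ravel();
    r=(A[:,0]-l[2])*-l[1]+(A[:,1]-l[3])*l[0];return l,r.std()
ln,s1=fit(N);lr,s2=fit(R)
print(ln,s1,np.degrees(np.arctan(ln[0]/-ln[1])));print(lr,s2,np.degrees(np.arctan(lr[1]/lr[0])))
A=np.array([[ln[0],-lr[0]],[ln[1],-lr[1]]]);t=np.linalg.solve(A,lr[2:]-ln[2:]);print("near right corner",ln[2:]+t[0]*ln[:2])
# rack top
m=(z>.104)&(z<.122);m[:150]=0;m[206:]=0;m[:,:314]=0;m[:,358:]=0
for c in range(320,356,4): 
    print(c,[ (v,int(z[v,c]*1000)) for v in list(range(146,158))+list(range(197,215))])
E
```

```text
[ 0.0526  0.9986  0.4521 -0.2476] 0.0007826749169587122 -3.0127733
[ 0.9986 -0.0526  0.5444 -0.3432] 0.0009111506979287746 -3.013233
near right corner [ 0.4474 -0.3381]
320 [(146, 104), (147, 102), (148, 78), (149, 76), (150, 80), (151, 79), (152, 77), (153, 79), (154, 77), (155, 78), (156, 76), (157, 78), (197, 109), (198, 83), (199, 113), (200, 111), (201, 111), (202, 84), (203, 1328), (204, 81), (205, 78), (206, 75), (207, 81), (208, 74), (209, 75), (210, 79), (211, 72), (212, 77), (213, 76), (214, 75)]
324 [(146, 102), (147, 98), (148, 87), (149, 77), (150, 82), (151, 81), (152, 106), (153, 177), (154, 175), (155, 169), (156, 107), (157, 116), (197, 83), (198, 110), (199, 113), (200, 108), (201, 105), (202, 91), (203, 76), (204, 78), (205, 78), (206, 76), (207, 80), (208, 79), (209, 76), (210, 79), (211, 76), (212, 77), (213, 78), (214, 70)]
328 [(146, 107), (147, 103), (148, 86), (149, 80), (150, 182), (151, 183), (152, 181), (153, 183), (154, 178), (155, 183), (156, 177), (157, 171), (197, 113), (198, 113), (199, 80), (200, 111), (201, 109), (202, 101), (203, 72), (204, 77), (2
[... 1493 characters left out ...]
, 74)]
348 [(146, 103), (147, 101), (148, 104), (149, 97), (150, 78), (151, 77), (152, 79), (153, 110), (154, 106), (155, 113), (156, 106), (157, 111), (197, 81), (198, 81), (199, 82), (200, 112), (201, 114), (202, 108), (203, 115), (204, 98), (205, 73), (206, 78), (207, 79), (208, 79), (209, 80), (210, 76), (211, 77), (212, 76), (213, 79), (214, 77)]
352 [(146, 106), (147, 102), (148, 99), (149, 101), (150, 77), (151, 78), (152, 82), (153, 77), (154, 108), (155, 111), (156, 109), (157, 111), (197, 107), (198, 111), (199, 111), (200, 110), (201, 112), (202, 80), (203, 78), (204, 79), (205, 81), (206, 76), (207, 78), (208, 76), (209, 78), (210, 76), (211, 74), (212, 73), (213, 76), (214, 74)]
```

```bash
cat >> h.py <<'E'
YAW=np.radians(-3.01)
XS=np.array([np.cos(YAW),np.sin(YAW),0]);YS=np.array([-np.sin(YAW),np.cos(YAW),0])
O=np.array([.4474,-.3381,0])+.123*XS+.142*YS
def S(P): P=np.atleast_2d(P)-O; return np.c_[P@XS,P@YS,P[:,2]]*1000
def W(s): s=np.atleast_2d(s)/1000; return O+s[:,:1]*XS+s[:,1:2]*YS+s[:,2:]*[0,0,1]
def colour(img,kind):
    h,s,v=[x.astype(int) for x in cv2.split(cv2.cvtColor(img,cv2.COLOR_RGB2HSV_FULL))]
E
python3 - <<'E'
from h import *
from scipy.spatial.transform import Rotation as Ro
np.set_printoptions(linewidth=250,suppress=True,precision=2)
from bench import sensors
s=sensors.get_state();R=Ro.from_euler('xyz',s['eef_rot'],degrees=True).as_matrix();print(R,s['tcp_pos'])
d=np.load("pics/top_d0.npy");P=pts("top",d);z=P[...,2]
img=cv2.imread("pics/top0.png")[:,:,::-1]
print(O)
r,g,b=[img[...,i].astype(int) for i in range(3)]
print("red-ness near gauge"); 
for v in range(206,224): print(v,[(r-(g+b)//2)[v,u] for u in range(344,368)])
print("z=81 edges S of row 218:",S(plane("top",[(352,218),(358,218)],.081)))
# rack top pixels
q=S(P.reshape(-1,3));m=(q[:,2]>105)&(q[:,2]<121)&(abs(q[:,0])<120)&(q[:,1]>-45)&(q[:,1]<66)
t=q[m];print(len(t),np.percentile(t,[1,3,50,97,99],axis=0))
m=(q[:,2]>126)&(q[:,2]<142)&(abs(q[:,0])<120)&(q[:,1]>-140)&(q[:,1]<-20)
t=q[m];print("wheel",len(t),np.percentile(t,[2,10,50,90,98],axis=0))
m=(q[:,2]>99)&(q[:,2]<109)&(abs(q[:,0])<120)&(q[:,1]>-60)&(q[:,1]<-30)
t=q[m];print("bar",len(t),np.percentile(t,[2,10,50,90,98],axis=0))
E
```

```text
[[-0.    0.31 -0.95]
 [ 0.   -0.95 -0.31]
 [-1.   -0.   -0.  ]] [ 0.18 -0.55  0.23]
[ 0.58 -0.2   0.  ]
red-ness near gauge
206 [np.int64(-2), np.int64(-1), np.int64(-1), np.int64(-1), np.int64(-2), np.int64(-1), np.int64(-2), np.int64(-1), np.int64(-1), np.int64(-2), np.int64(-4), np.int64(-6), np.int64(-7), np.int64(-18), np.int64(-55), np.int64(-63), np.int64(-38), np.int64(-13), np.int64(-4), np.int64(-4), np.int64(-4), np.int64(-4), np.int64(-7), np.int64(-8)]
207 [np.int64(-1), np.int64(-2), np.int64(-1), np.int64(0), np.int64(-1), np.int64(-1), np.int64(-1), np.int64(-2), np.int64(0), np.int64(-3), np.int64(-4), np.int64(-6), np.int64(-7), np.int64(-16), np.int64(-52), np.int64(-59), np.int64(-35), np.int64(-13), np.int64(-5), np.int64(-4), np.int64(-4), np.int64(-4), np.int64(-7), np.int64(-7)]
208 [np.int64(-1), np.int64(-1), np.int64(-1), np.int64(-1), np.int64(-1), np.int64(-1), np.int64(-1), np.int64(-1), np.int64(-1), np.int64(-2), np.int64(-5), np.int64(-7), np.int64(-6), np.int64(-6), np.int64(-27), np.int64(-42), np.int64(-28), np.int64(-13), np.int64(-8), np.int64(-6
[... 4929 characters left out ...]
int64(2), np.int64(-2), np.int64(-5), np.int64(-6), np.int64(-7), np.int64(-6), np.int64(-6), np.int64(-6), np.int64(-7), np.int64(-8), np.int64(-9), np.int64(-8), np.int64(-7), np.int64(-7), np.int64(-6), np.int64(-6)]
z=81 edges S of row 218: [[-110.2   -46.03   81.  ]
 [-109.13  -62.5    81.  ]]
1114 [[-72.06 -42.86 105.2 ]
 [-70.09 -41.5  105.51]
 [ -5.45   7.15 111.2 ]
 [ 80.39  60.46 116.2 ]
 [ 85.79  64.55 117.54]]
wheel 141 [[ -39.83 -124.32  126.25]
 [ -36.01 -121.39  127.64]
 [ -19.75 -111.57  132.31]
 [  -3.95 -102.31  136.19]
 [   5.51  -85.99  138.37]]
bar 149 [[-74.91 -59.83  99.3 ]
 [-54.49 -59.32  99.92]
 [ 12.76 -49.26 103.3 ]
 [ 82.6  -32.98 108.57]
 [ 88.19 -30.75 108.89]]
```

```bash
python3 - <<'E'
from h import *
np.set_printoptions(linewidth=250,suppress=True,precision=1)
d=np.load("pics/top_d0.npy");z=pts("top",d)[...,2]
img=cv2.imread("pics/top0.png");g=img.max(2).astype(int)
print("near edge depth-based", S(plane("top",[(324,202.2),(332,202.7),(340,203.3),(348,204.2)],.112)))
print("far edge", S(plane("top",[(324,151.7),(332,151.5),(336,151.5),(348,152.6),(352,153.5)],.112)))
print("stop face lower edge",S(plane("top",[(320,147.5),(328,147.8),(336,148.6),(344,149),(352,149.5)],.104)))
print("black strip lower",S(plane("top",[(316,210),(353,211.8)],.078)))
for v in (175,185,195,205): 
  print(v,[int(x) for x in g[v,305:375]])
for v in range(170,200,5): print(v,[int(x*1000) for x in z[v,308:325]],[int(x*1000) for x in z[v,350:368]])
for u in (325,335,348): print(u,[int(x) for x in g[140:160,u]],[int(x) for x in g[196:222,u]])
E
```

```text
near edge depth-based [[-73.6  33.8 112. ]
 [-73.6  12.3 112. ]
 [-73.8  -9.3 112. ]
 [-74.9 -30.9 112. ]]
far edge [[ 63.2  42.6 112. ]
 [ 65.1  21.  112. ]
 [ 65.8  10.2 112. ]
 [ 64.8 -22.4 112. ]
 [ 63.1 -33.3 112. ]]
stop face lower edge [[ 75.4  54.3 104. ]
 [ 76.   32.4 104. ]
 [ 75.2  10.5 104. ]
 [ 75.4 -11.3 104. ]
 [ 75.4 -33.2 104. ]]
black strip lower [[-94.5  54.4  78. ]
 [-92.8 -48.   78. ]]
175 [191, 196, 189, 173, 167, 191, 222, 235, 239, 237, 224, 172, 99, 49, 37, 37, 35, 33, 31, 29, 27, 26, 25, 25, 27, 30, 30, 29, 29, 30, 33, 36, 35, 31, 29, 26, 25, 22, 23, 27, 28, 27, 24, 22, 22, 23, 30, 36, 37, 36, 61, 125, 179, 176, 136, 144, 183, 218, 239, 247, 249, 249, 248, 247, 246, 244, 243, 242, 239, 237]
185 [152, 176, 187, 184, 186, 210, 236, 246, 247, 242, 214, 136, 63, 40, 39, 39, 35, 30, 26, 23, 22, 23, 23, 23, 25, 27, 27, 28, 29, 29, 26, 26, 28, 29, 26, 23, 22, 21, 21, 25, 30, 30, 28, 26, 24, 27, 33, 37, 36, 49, 107, 167, 172, 138, 142, 165, 168, 169, 172, 168, 169, 172, 161, 149, 160, 172, 176, 183, 187, 165]
195 [145, 151, 153, 177, 217, 239, 245, 247, 244, 224, 15
[... 1491 characters left out ...]
, 80, 76, 75, 101, 102, 108, 103, 72, 77, 76, 78, 80, 74]
325 [114, 123, 172, 224, 231, 218, 194, 162, 147, 149, 145, 148, 165, 180, 178, 154, 117, 97, 91, 81] [31, 36, 40, 41, 39, 31, 23, 22, 25, 25, 25, 25, 26, 36, 81, 144, 185, 200, 202, 202, 203, 207, 226, 240, 237, 195]
335 [119, 129, 175, 229, 245, 247, 244, 227, 176, 151, 146, 104, 58, 46, 43, 37, 26, 22, 24, 27] [31, 34, 35, 35, 36, 36, 30, 23, 22, 24, 24, 25, 25, 26, 44, 104, 169, 196, 201, 202, 201, 204, 222, 239, 242, 223]
348 [140, 142, 152, 197, 240, 248, 247, 241, 214, 165, 147, 132, 88, 53, 49, 48, 40, 28, 23, 28] [18, 20, 22, 24, 27, 32, 36, 31, 23, 23, 24, 25, 25, 26, 28, 50, 112, 172, 196, 198, 196, 210, 232, 245, 247, 242]
```

```bash
python3 - <<'E'
from h import *
np.set_printoptions(linewidth=250,suppress=True,precision=0)
d=np.load("pics/side_d0.npy");q=S(pts("side",d).reshape(-1,3)).reshape(400,640,3)
img=cv2.imread("pics/side0.png").max(2)
for v in range(200,238,3):
  print(v,[(int(img[v,u]),*[int(x) for x in q[v,u]]) for u in range(308,345,4)])
a=cv2.imread("pics/side0.png")[195:250,290:360]; cv2.imwrite("pics/side0d.png",cv2.resize(a,None,fx=10,fy=10,interpolation=cv2.INTER_CUBIC))
E
```

```text
200 [(122, -125, 274, 34), (128, -114, 269, 37), (117, -110, 364, 3), (118, -98, 365, 3), (114, -87, 367, 3), (118, -76, 365, 4), (127, -65, 374, 1), (123, -54, 375, 1), (119, -42, 377, 2), (121, -31, 375, 3)]
203 [(134, -123, 247, 36), (129, -113, 252, 35), (116, -109, 348, 0), (165, -82, 61, 105), (140, -74, 62, 105), (43, -65, 40, 114), (46, -57, 44, 112), (43, -49, 44, 113), (46, -40, 40, 115), (41, -32, 44, 114)]
206 [(123, -123, 249, 27), (124, -113, 250, 27), (125, -106, 317, 3), (139, -82, 60, 99), (140, -74, 61, 99), (40, -64, 21, 114), (40, -56, 22, 114), (35, -48, 23, 114), (36, -40, 22, 115), (35, -32, 30, 112)]
209 [(122, -122, 247, 20), (123, -112, 248, 20), (114, -105, 295, 2), (139, -82, 60, 92), (123, -74, 59, 93), (39, -65, 49, 97), (39, -56, 4, 115), (39, -48, 7, 114), (41, -40, 10, 113), (37, -32, 23, 108)]
212 [(118, -108, 74, 79), (141, -100, 73, 80), (130, -91, 73, 80), (141, -82, 58, 86), (95, -71, -11, 113), (40, -63, -11, 114), (38, -55, 1, 109), (32, -47, 0, 110), (38, -40, -1, 111), (35, -32, 5, 109)]
215 [(143, -107, 53, 80), (111, -98, 56, 80), (71, -90,
[... 960 characters left out ...]
8, -38, -120, 130), (73, -31, -124, 132)]
230 [(112, -100, -22, 79), (61, -92, -24, 80), (91, -82, -65, 99), (101, -75, -62, 97), (99, -67, -64, 99), (102, -60, -62, 98), (101, -53, -63, 99), (96, -45, -111, 120), (67, -38, -124, 126), (69, -31, -124, 126)]
233 [(113, -99, -37, 79), (74, -90, -60, 90), (92, -82, -66, 93), (103, -73, -92, 105), (120, -66, -91, 105), (119, -59, -89, 104), (101, -53, -63, 93), (90, -45, -120, 118), (69, -38, -124, 120), (71, -31, -124, 121)]
236 [(134, -98, -54, 81), (139, -89, -65, 86), (89, -82, -65, 86), (99, -73, -100, 103), (108, -66, -101, 103), (114, -59, -100, 103), (102, -52, -65, 88), (80, -44, -122, 114), (128, -38, -127, 116), (147, -31, -129, 117)]
```

View pics/side0d.png

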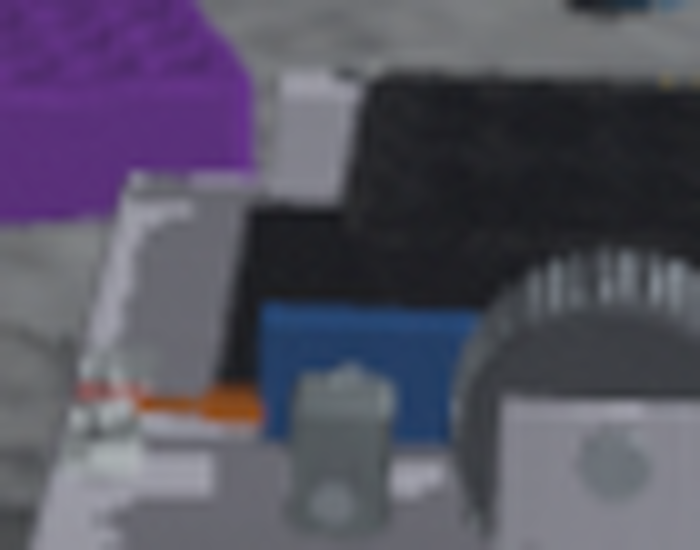

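```bash
python3 - <<'E'
from h import *
np.set_printoptions(linewidth=250,suppress=True,precision=1)
for n in ("top","side"):
    q=S(pts(n,np.load(f"pics/{n}_d0.npy")).reshape(-1,3))
    for y0,y1 in ((-130,-119),(-119,-104),(-104,-97)):
        m=(q[:,2]>118)&(q[:,2]<142)&(abs(q[:,0]+20)<45)&(q[:,1]>y0)&(q[:,1]<y1)
        t=q[m]
        if len(t)>5:
            # circle fit with r=28 z centre free, using upper points
            print(n,y0,len(t),np.percentile(t,[2,50,98],axis=0))
            if y0==-119 or n=="top":
                A=np.c_[2*t[:,0],2*t[:,2],np.ones(len(t))];x=np.linalg.lstsq(A,(t[:,[0,2]]**2).sum(1),rcond=None)[0]
                print("circle",x[:2],np.sqrt(x[2]+x[0]**2+x[1]**2))
d=np.load("pics/side_d0.npy");q=S(pts("side",d).reshape(-1,3)).reshape(400,640,3)
for v in range(219,234,2):
    us=[u for u in range(325,385) if -132<q[v,u,1]<-94 and q[v,u,2]>112]
    if us: print(v,us[0],us[-1],q[v,us[0]],q[v,us[-1]])
for x in (-30,-20,-10): print(proj("top",W([x,-112,136])),proj("side",W([x,-112,136])))
E
```

```text
top -130 39 [[ -44.8 -127.6  118.6]
 [ -24.6 -121.9  130.1]
 [   1.2 -119.5  138.1]]
circle [-20.9 117.1] 19.011678611267786
top -119 108 [[ -43.  -118.8  119.8]
 [ -20.4 -111.5  131.8]
 [   3.  -104.4  137.9]]
circle [-19.9 112.9] 23.39089829450521
top -104 39 [[ -44.3 -103.6  118.3]
 [ -20.8 -101.5  127.7]
 [   2.8  -97.2  136.9]]
circle [-20.2 117.6] 18.081219009033187
side -130 299 [[ -41.9 -128.8  118.5]
 [ -19.6 -123.   125.6]
 [   4.1 -119.4  136.9]]
side -119 100 [[ -45.2 -118.5  120.7]
 [ -22.  -111.5  134.2]
 [   4.2 -104.9  138.2]]
circle [-19.5 110.1] 27.51129948481975
side -104 12 [[ -44.8 -103.8  121. ]
 [ -22.8 -102.7  132.3]
 [   1.2  -98.9  137.4]]
221 344 357 [-32.2 -98.3 132.5] [  -9.9 -105.9  136.6]
223 340 361 [ -39.  -102.8  130.3] [  -2.9 -105.4  133. ]
225 339 363 [ -40.5 -106.2  127.9] [   0.8 -104.5  129.1]
227 337 364 [ -43.8 -106.3  124.1] [   2.7 -104.9  125.6]
229 336 365 [ -45.4 -107.3  120.7] [   4.1 -113.2  125.5]
231 335 366 [ -47.1 -104.3  115.5] [   6.  -113.4  121.9]
233 335 366 [ -46.8 -112.6  115.4] [   5.8 -120.8  121.4]
[[380.3 188.7]] [[345.3 222.2]]
[[380.5 185. ]] [[351.1 222.5]]
[[380.7 181.2]] [[357.  222.7]]
```

```bash
python3 - <<'E'
from h import *
from bench import sensors
from scipy.spatial.transform import Rotation as Ro
np.set_printoptions(linewidth=250,suppress=True,precision=4)
s=sensors.get_state();R=Ro.from_euler('xyz',s['eef_rot'],degrees=True)
Rt=Ro.from_matrix(np.c_[[0,0,-1],-YS,-XS]);print(Rt.as_matrix())
print("rotvec tool",(R.inv()*Rt).as_rotvec())
for t in ([-110,8,230],[-110,8,94]): 
    w=W(t)[0];print(w,R.inv().apply(w-s['tcp_pos']))
print("rack y mid",S(plane("top",[(317.5,185),(354,185),(318,195),(352.7,195)],.112)))
E
```

```text
[[ 0.     -0.0525 -0.9986]
 [ 0.     -0.9986  0.0525]
 [-1.      0.      0.    ]]
rotvec tool [0.3654 0.     0.0016]
[ 0.4683 -0.189   0.23  ] [ 0.001  -0.2507 -0.3873]
[ 0.4683 -0.189   0.094 ] [ 0.137  -0.2504 -0.3873]
rack y mid [[-28.364   54.3081 112.    ]
 [-22.0579 -43.8975 112.    ]
 [-55.2835  51.2073 112.    ]
 [-49.2728 -42.0368 112.    ]]
```

Request:
drive_tool:
  hand: [0, 0, 0, 0, 0, 0, 0, 0, 0, 0, 0, 0]
  xyz:
    - [0, -0.025, -0.039]
    - [0, -0.05, -0.078]
    - [0, -0.075, -0.117]
    - [0, -0.1, -0.156]
    - [0, -0.125, -0.195]
    - [0, -0.15, -0.234]
    - [0, -0.175, -0.273]
    - [0, -0.2, -0.312]
    - [0, -0.225, -0.35]
    - [0, -0.2507, -0.3873]
    - [0, -0.2507, -0.3873]
    - [0, -0.2507, -0.3873]
  delta_rot:
    - [0.04, 0, 0]
    - [0.08, 0, 0]
    - [0.12, 0, 0]
    - [0.16, 0, 0]
    - [0.2, 0, 0]
    - [0.24, 0, 0]
    - [0.28, 0, 0]
    - [0.32, 0, 0]
    - [0.3654, 0, 0]
    - [0.3654, 0, 0]
    - [0.3654, 0, 0]
    - [0.3654, 0, 0]
  newtons: 30

```text
t: 1.6
tcp_pos: [0.468, -0.1894, 0.2309]
eef_rot: [1.0, 89.9, 178.0]
contact_force: [-0.2, -0.5, 0.9]
finger_gap: -0.0001
```

Request:
drive_tool:
  hand: [0, 0, 0, 0, 0]
  xyz:
    - [0.04, 0, 0]
    - [0.08, 0, 0]
    - [0.115, 0, 0]
    - [0.134, 0, 0]
    - [0.134, 0, 0]
  delta_rot:
    - [0, 0, 0]
    - [0, 0, 0]
    - [0, 0, 0]
    - [0, 0, 0]
    - [0, 0, 0]

```text
t: 2.22
tcp_pos: [0.4663, -0.1898, 0.0958]
eef_rot: [-23.8, 89.8, 153.1]
contact_force: [-0.3, -0.4, 0.2]
finger_gap: -0.0003
```

```bash
cat >> h.py <<'E'
def shot(n,tag,u0,u1,v0,v1,f):
    from bench import grab_frame
    p,d=grab_frame(n);np.save(f"pics/{n}_d{tag}.npy",d);cv2.imwrite(f"pics/{n}{tag}.png",p[:,:,::-1])
    cv2.imwrite(f"pics/{n}{tag}c.png",cv2.resize(p[v0:v1,u0:u1,::-1],None,fx=f,fy=f,interpolation=cv2.INTER_CUBIC));return p,d
E
python3 - <<'E'
from h import *
shot("side","1",270,430,140,290,3.8)
E
```

```text
(no output)
```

View pics/side1c.png

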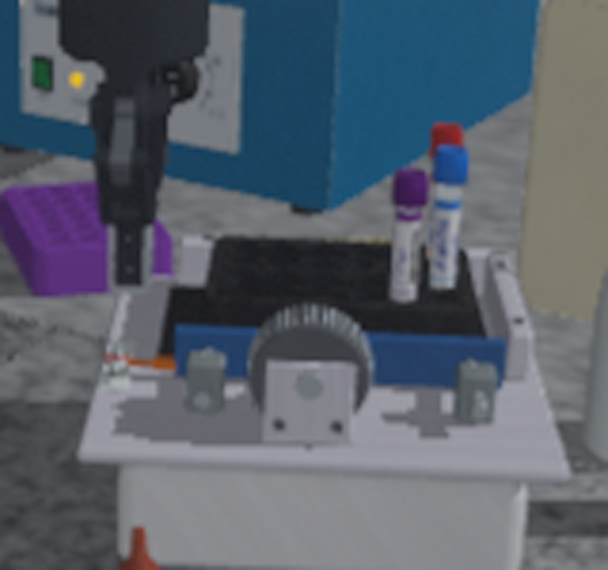

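Request:
drive_tool:
  hand: [0, 0, 0, 0, 0, 0, 0, 0, 0, 0]
  xyz:
    - [0, 0, -0.012]
    - [0, 0, -0.018]
    - [0, 0, -0.02]
    - [0, 0, -0.022]
    - [0, 0, -0.024]
    - [0, 0, -0.026]
    - [0, 0, -0.028]
    - [0, 0, -0.03]
    - [0, 0, -0.032]
    - [0, 0, -0.032]
  delta_rot:
    - [0, 0, 0]
    - [0, 0, 0]
    - [0, 0, 0]
    - [0, 0, 0]
    - [0, 0, 0]
    - [0, 0, 0]
    - [0, 0, 0]
    - [0, 0, 0]
    - [0, 0, 0]
    - [0, 0, 0]

```text
t: 3.52
tcp_pos: [0.5003, -0.1911, 0.0972]
eef_rot: [-24.6, 90.0, 152.3]
contact_force: [-2.8, 0.5, 1.7]
finger_gap: -0.0002
```

```bash
python3 - <<'E'
from h import *
shot("side","2",270,430,140,290,3.8)
E
```

```text
(no output)
```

View pics/side2c.png

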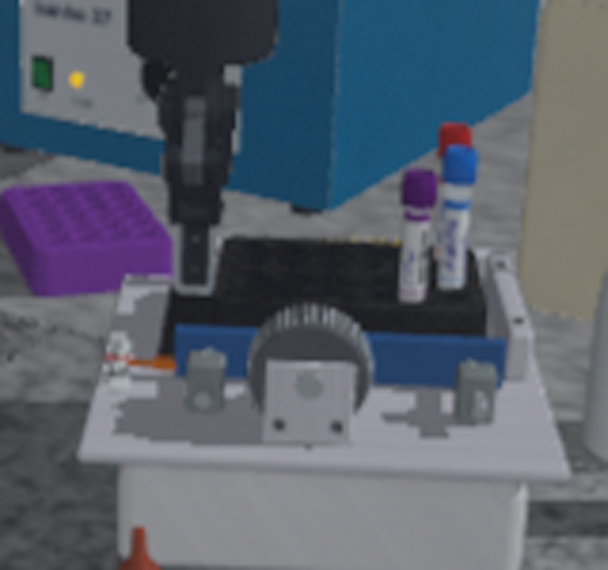

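Request:
drive_tool:
  hand: [0, 0, 0, 0]
  xyz:
    - [0, 0, -0.001]
    - [0, 0, -0.002]
    - [0, 0, -0.003]
    - [0, 0, -0.003]
  delta_rot:
    - [0, 0, 0]
    - [0, 0, 0]
    - [0, 0, 0]
    - [0, 0, 0]

```text
t: 4.08
tcp_pos: [0.5035, -0.1913, 0.0973]
eef_rot: [169.3, 90.0, -13.7]
contact_force: [-2.4, -0.1, -0.0]
finger_gap: 0.0001
```

Request:
drive_tool:
  hand: [0, 0, 0]
  xyz:
    - [0, 0, -0.001]
    - [0, 0, -0.002]
    - [0, 0, -0.002]
  delta_rot:
    - [0, 0, 0]
    - [0, 0, 0]
    - [0, 0, 0]

```text
t: 4.45
tcp_pos: [0.5055, -0.1914, 0.0973]
eef_rot: [172.5, 90.0, -10.5]
contact_force: [-1.5, 0.3, 0.6]
finger_gap: 0.0
```

Request:
drive_tool:
  hand: [0, 0, 0]
  xyz:
    - [0, 0, -0.001]
    - [0, 0, -0.002]
    - [0, 0, -0.002]
  delta_rot:
    - [0, 0, 0]
    - [0, 0, 0]
    - [0, 0, 0]

```text
t: 4.82
tcp_pos: [0.5075, -0.1915, 0.0973]
eef_rot: [169.4, 90.0, -13.6]
contact_force: [-1.1, 0.8, 0.5]
finger_gap: 0.0003
```

Request:
drive_tool:
  hand: [0, 0, 0]
  xyz:
    - [0, 0, -0.001]
    - [0, 0, -0.002]
    - [0, 0, -0.002]
  delta_rot:
    - [0, 0, 0]
    - [0, 0, 0]
    - [0, 0, 0]

```text
t: 5.2
tcp_pos: [0.5082, -0.1915, 0.0973]
eef_rot: [8.0, 89.9, -175.0]
contact_force: [-4.2, -0.3, 1.7]
finger_gap: -0.0
```

```bash
python3 - <<'E'
from h import *
shot("top","3",290,420,130,240,5.4)
E
```

```text
(no output)
```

View pics/top3c.png

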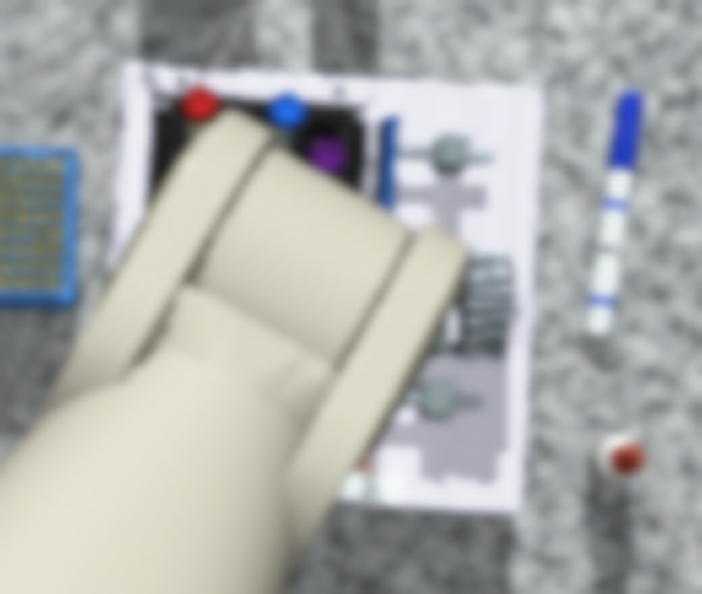

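Request:
drive_tool:
  hand: [0, 0, 0]
  xyz:
    - [0, 0, -0.001]
    - [0, 0, -0.002]
    - [0, 0, -0.002]
  delta_rot:
    - [0, 0, 0]
    - [0, 0, 0]
    - [0, 0, 0]

```text
t: 5.62
tcp_pos: [0.5082, -0.1915, 0.0972]
eef_rot: [5.8, 89.7, -177.3]
contact_force: [-11.2, -1.2, 6.2]
finger_gap: 0.0002
```

Request:
drive_tool:
  hand: [0, 0, 0]
  xyz:
    - [0, 0, -0.001]
    - [0, 0, -0.002]
    - [0, 0, -0.002]
  delta_rot:
    - [0, 0, 0]
    - [0, 0, 0]
    - [0, 0, 0]

```text
t: 6.0
tcp_pos: [0.5083, -0.1915, 0.0973]
eef_rot: [5.8, 89.5, -177.3]
contact_force: [-17.2, -1.2, 11.2]
finger_gap: -0.0001
```

Request:
drive_tool:
  hand: [0, 0, 0, 0, 0, 0, 0, 0, 0, 0]
  xyz:
    - [0, 0, 0.003]
    - [0, 0, 0.006]
    - [0, 0, 0.012]
    - [0, 0, 0.03]
    - [-0.02, 0, 0.04]
    - [-0.06, 0.02, 0.04]
    - [-0.1, 0.05, 0.02]
    - [-0.1, 0.09, -0.01]
    - [-0.1, 0.118, -0.018]
    - [-0.1, 0.118, -0.018]
  delta_rot:
    - [0, 0, 0]
    - [0, 0, 0]
    - [0, 0, 0]
    - [0, 0, 0]
    - [0, 0, 0]
    - [0, 0, 0]
    - [0, 0, 0]
    - [0, 0, 0]
    - [0, 0, 0]
    - [0, 0, 0]

```text
t: 7.25
tcp_pos: [0.5257, -0.3126, 0.1968]
eef_rot: [149.9, 89.9, -33.3]
contact_force: [-0.4, 0.5, -0.3]
finger_gap: 0.0002
```

```bash
python3 - <<'E'
from h import *
from bench import sensors
shot("top","4",290,420,130,240,5.4)
shot("side","4",270,430,140,290,3.8)
s=sensors.get_state();print(S(s['tcp_pos']),s['contact_force'],s['t'],s['eef_rot'],s['joint_positions'])
E
```

```text
[[ -47.18161437 -110.10224988  196.92246131]] [-0.44429697  0.24848892  0.12201716] 7.35 [-63.61098145  89.94903694 113.36092847] [-3.81419788e+01  2.24771131e+01  4.33269287e+00  7.19003682e+01
  2.43151969e-02  1.44886102e+02]
```

View pics/top4c.png

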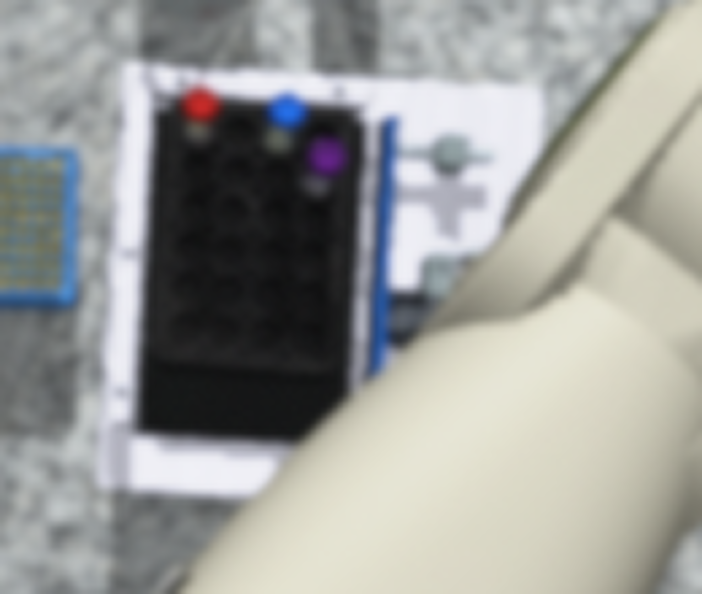

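View pics/side4c.png

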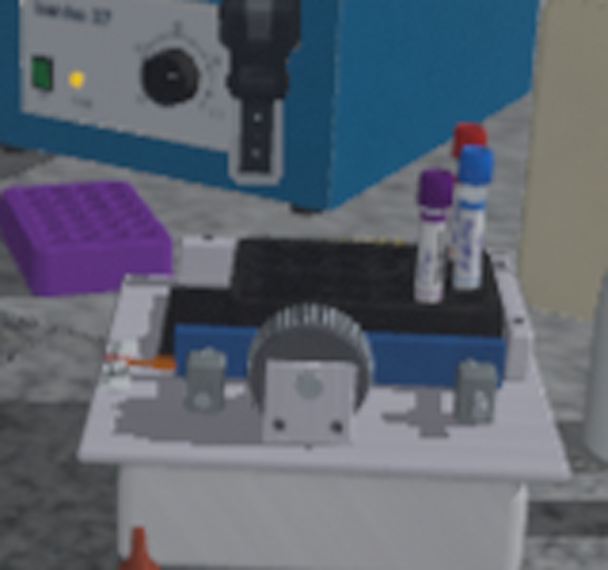

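Request:
drive_tool:
  hand: [0, 0, 0, 0, 0, 0, 0]
  xyz:
    - [0.02, 0.002, -0.017]
    - [0.045, 0.002, -0.017]
    - [0.056, 0.002, -0.017]
    - [0.057, 0.002, -0.017]
    - [0.058, 0.002, -0.017]
    - [0.059, 0.002, -0.017]
    - [0.059, 0.002, -0.017]
  delta_rot:
    - [0, 0, 0]
    - [0, 0, 0]
    - [0, 0, 0]
    - [0, 0, 0]
    - [0, 0, 0]
    - [0, 0, 0]
    - [0, 0, 0]

```text
t: 8.22
tcp_pos: [0.542, -0.3137, 0.1389]
eef_rot: [142.1, 89.9, -41.0]
contact_force: [0.4, 0.1, -0.6]
finger_gap: -0.0001
```

Request:
drive_tool:
  hand: [0, 0, 0]
  xyz:
    - [0.001, 0, 0]
    - [0.002, 0, 0]
    - [0.002, 0, 0]
  delta_rot:
    - [0, 0, 0]
    - [0, 0, 0]
    - [0, 0, 0]

```text
t: 8.6
tcp_pos: [0.5418, -0.3134, 0.1361]
eef_rot: [-22.1, 90.0, 154.8]
contact_force: [-0.2, -0.5, 0.1]
finger_gap: -0.0001
```

Request:
drive_tool:
  hand: [0, 0]
  xyz:
    - [0.001, 0, 0]
    - [0.001, 0, 0]
  delta_rot:
    - [0, 0, 0]
    - [0, 0, 0]

```text
t: 8.85
tcp_pos: [0.5419, -0.3135, 0.1357]
eef_rot: [131.7, 90.0, -51.4]
contact_force: [-1.4, 0.6, 3.7]
finger_gap: -0.0002
```

Request:
drive_tool:
  hand: [0, 0, 0, 0, 0, 0, 0]
  xyz:
    - [0.0007, 0, 0]
    - [0.0007, 0, -0.003]
    - [0.0007, 0, -0.007]
    - [0.0007, 0, -0.011]
    - [0.0007, 0, -0.015]
    - [0.0007, 0, -0.019]
    - [0.0007, 0, -0.019]
  delta_rot:
    - [0, 0, 0]
    - [0, 0, 0]
    - [0, 0, 0]
    - [0, 0, 0]
    - [0, 0, 0]
    - [0, 0, 0]
    - [0, 0, 0]

```text
t: 9.72
tcp_pos: [0.5619, -0.3146, 0.1359]
eef_rot: [162.1, 89.8, -20.9]
contact_force: [0.6, 1.4, 6.0]
finger_gap: -0.0
```

```bash
python3 - <<'E'
from h import *
shot("side","5",270,430,140,290,3.8)
E
```

```text
(no output)
```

View pics/side5c.png

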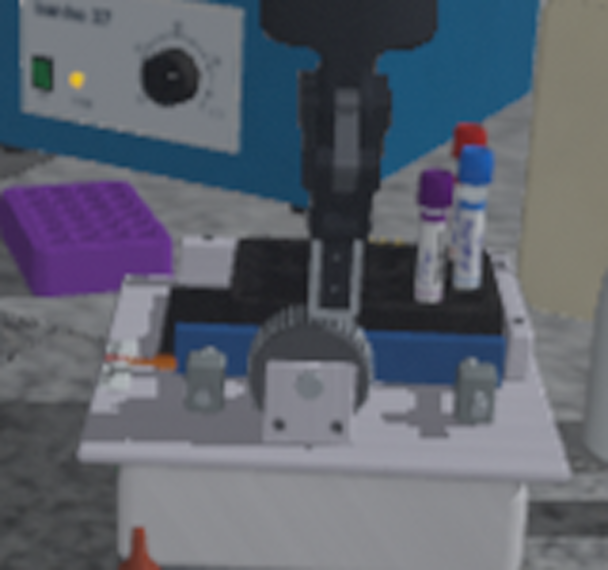

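Request:
drive_tool:
  hand: [0, 0, 0, 0, 0, 0, 0, 0, 0, 0, 0, 0]
  xyz:
    - [-0.006, 0, 0]
    - [-0.006, 0, 0.01]
    - [-0.006, 0, 0.021]
    - [-0.002, 0, 0.021]
    - [0, 0, 0.021]
    - [0, 0, 0.021]
    - [0, 0, 0.017]
    - [0, 0, 0.013]
    - [0, 0, 0.009]
    - [0, 0, 0.004]
    - [0, 0, 0]
    - [0, 0, 0]
  delta_rot:
    - [0, 0, 0]
    - [0, 0, 0]
    - [0, 0, 0]
    - [0, 0, 0]
    - [0, 0, 0]
    - [0, 0, 0]
    - [0, 0, 0]
    - [0, 0, 0]
    - [0, 0, 0]
    - [0, 0, 0]
    - [0, 0, 0]
    - [0, 0, 0]

```text
t: 11.28
tcp_pos: [0.5621, -0.3146, 0.1358]
eef_rot: [164.3, 89.8, -18.7]
contact_force: [0.5, 1.7, 6.7]
finger_gap: -0.0003
```

```bash
cat >> h.py <<'E'
def barpos(tag):
    # blue bar top edge from side view: pixel rows where bar begins, on bar columns; y on plane z=105.5 (S)
    out=[]
    img=cv2.imread(f"pics/side{tag}.png").astype(int);b,g,r=img[...,0],img[...,1],img[...,2]
    m=(b-r)
    for u in list(range(322,332))+list(range(372,396)):
        col=m[215:245,u];k=np.argmax(col>40)
        if col.max()>40 and k>0:
            v=215+k-1+(40-col[k-1])/(col[k]-col[k-1]); out.append((u,v))
    Y=S(plane("side",out,.1055))
    return np.median(Y[:,1]),len(out)
E
python3 - <<'E'
from h import *
shot("side","6",270,430,140,290,3.8);shot("top","6",290,420,130,240,5.4)
for t in "04".split() or []: pass
for t in ("0","2","4","5","6"): print(t,barpos(t))
E
```

```text
0 (np.float64(-56.47276744627126), 34)
2 (np.float64(-56.444214497071556), 34)
4 (np.float64(-56.39114324087277), 34)
5 (np.float64(-53.87555404902001), 34)
6 (np.float64(-51.295900178222226), 34)
```

View pics/top6c.png

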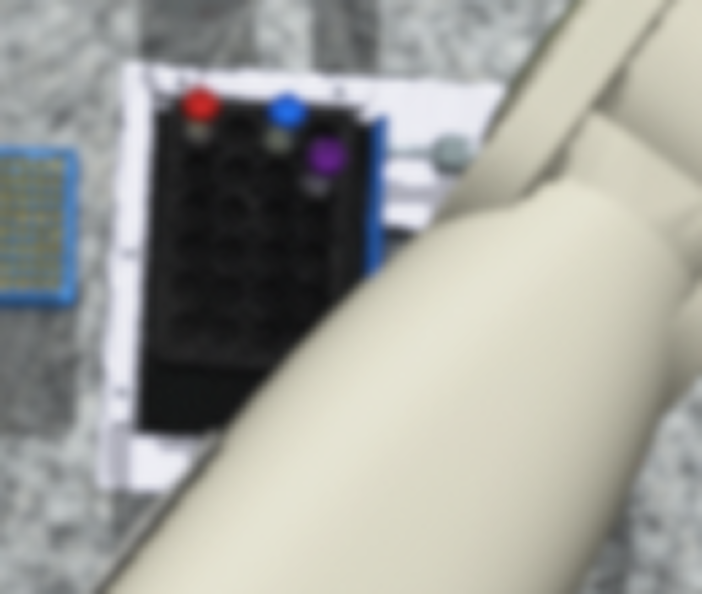

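View pics/side6c.png

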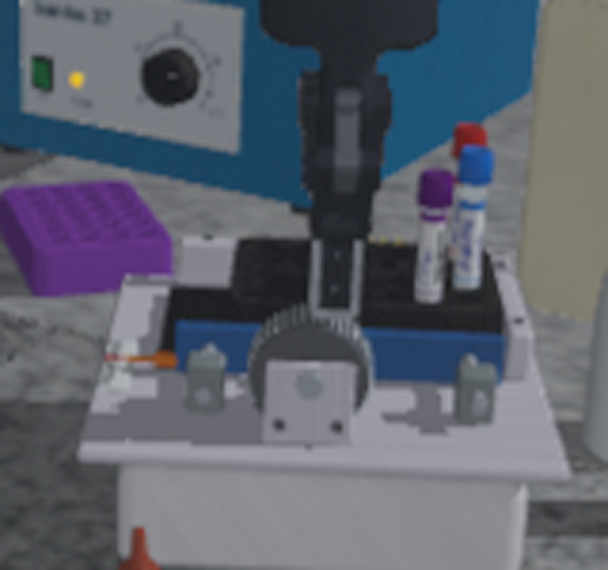

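Request:
drive_tool:
  hand: [0, 0, 0, 0, 0, 0, 0, 0, 0, 0, 0, 0]
  xyz:
    - [-0.006, 0, 0]
    - [-0.006, 0, 0.01]
    - [-0.006, 0, 0.021]
    - [-0.002, 0, 0.021]
    - [0, 0, 0.021]
    - [0, 0, 0.021]
    - [0, 0, 0.017]
    - [0, 0, 0.013]
    - [0, 0, 0.009]
    - [0, 0, 0.004]
    - [0, 0, 0]
    - [0, 0, 0]
  delta_rot:
    - [0, 0, 0]
    - [0, 0, 0]
    - [0, 0, 0]
    - [0, 0, 0]
    - [0, 0, 0]
    - [0, 0, 0]
    - [0, 0, 0]
    - [0, 0, 0]
    - [0, 0, 0]
    - [0, 0, 0]
    - [0, 0, 0]
    - [0, 0, 0]

```text
t: 12.88
tcp_pos: [0.5621, -0.3146, 0.1358]
eef_rot: [163.3, 89.8, -19.6]
contact_force: [0.9, 1.3, 6.5]
finger_gap: 0.0002
```

```bash
python3 - <<'E'
from h import *
shot("side","7",270,430,140,290,3.8)
print(barpos("7"))
np.set_printoptions(linewidth=250,suppress=True,precision=1)
for t in ("0","7"):
    im=cv2.imread(f"pics/side{t}.png").astype(int);red=im[...,2]-(im[...,0]+im[...,1])//2
    print(t)
    for v in range(228,244): print(v,[int(x) for x in red[v,294:322]])
E
```

```text
(np.float64(-48.54590767523038), 34)
0
228 [-3, -3, -4, -4, -3, -5, -5, -6, -5, -4, -4, -4, -4, -4, -4, -3, -4, -3, -3, -2, -2, -14, -38, -46, -45, -45, -46, -45]
229 [-2, -4, -3, -2, -3, -6, -6, -5, -4, -6, -5, -5, -4, -4, -4, -3, -3, -4, -2, -2, -3, -12, -38, -45, -43, -45, -46, -45]
230 [-3, -2, -3, -2, -5, -6, -6, -6, -5, -6, -4, -5, -4, -3, -3, -4, -4, -4, -3, -4, -4, -12, -39, -45, -45, -45, -43, -46]
231 [-2, -3, -3, -3, -5, -6, -6, -6, -5, -5, -5, -5, -4, -4, -4, -4, -4, -4, -3, -2, -4, -13, -40, -46, -45, -44, -45, -46]
232 [-3, -3, -3, -3, -5, -5, -6, -6, -6, -5, -5, -4, -3, -4, -4, -4, -3, -3, -2, -2, -2, -12, -38, -44, -45, -38, -23, -20]
233 [-3, -3, -2, 10, 33, 30, 25, 17, 23, 25, 14, 3, -3, -4, -4, -3, 7, 26, 33, 30, 30, 9, -33, -45, -45, -23, -10, -9]
234 [-3, -2, -3, 16, 43, 39, 35, 31, 30, 48, 44, 29, 21, 21, 25, 18, 42, 67, 67, 66, 63, 34, -26, -45, -40, -15, -8, -9]
235 [-3, -1, -2, 1, 6, 5, 2, 2, 2, 38, 83, 74, 68, 69, 71, 62, 78, 83, 81, 81, 79, 66, -3, -45, -38, -14, -9, -11]
236 [-3, -1, -3, -5, -6, -6, -7, -6, -6, 17, 20, 18, 18, 25, 29, 30, 63, 85, 85, 85, 8
[... 2054 characters left out ...]
38 [-2, -2, -5, -6, -6, -6, -8, -7, -7, -8, -6, -5, -5, -5, -4, -5, -4, -4, -4, -4, -5, -4, -4, -5, -4, -6, -9, -8]
239 [-3, -4, -6, -6, -5, -6, -8, -8, -7, -7, -6, -4, -5, -5, -5, -5, -6, -4, -4, -3, -4, -4, -5, -3, -5, -6, -8, -8]
240 [-3, -4, -6, -7, -6, -7, -7, -8, -7, -7, -6, -5, -4, -5, -6, -5, -6, -5, -4, -3, -4, -4, -4, -4, -5, -7, -7, -8]
241 [-4, -5, -6, -7, -6, -7, -7, -7, -8, -6, -5, -6, -6, -5, -5, -5, -5, -4, -4, -4, -4, -5, -5, -4, -5, -8, -9, -7]
242 [-3, -6, -6, -6, -6, -6, -6, -6, -6, -5, -5, -5, -5, -5, -4, -5, -5, -4, -4, -5, -3, -4, -4, -4, -5, -7, -8, -8]
243 [-4, -5, -6, -4, -4, -4, -5, -5, -5, -5, -4, -4, -4, -5, -5, -5, -5, -4, -4, -3, -4, -3, -4, -4, -5, -7, -7, -8]
```

Request:
drive_tool:
  hand: [0, 0, 0, 0, 0, 0, 0]
  xyz:
    - [-0.02, 0, 0]
    - [-0.06, 0.03, 0.03]
    - [-0.08, 0.075, 0.06]
    - [-0.08, 0.12, 0.09]
    - [-0.08, 0.16, 0.12]
    - [-0.08, 0.193, 0.15]
    - [-0.08, 0.193, 0.15]
  delta_rot:
    - [0, 0, 0]
    - [0, 0, 0]
    - [0, 0, 0]
    - [0, 0, 0]
    - [0, 0, 0]
    - [0, 0, 0]
    - [0, 0, 0]

```text
t: 13.8
tcp_pos: [0.3986, -0.5017, 0.214]
eef_rot: [20.8, 90.0, -162.5]
contact_force: [-0.3, 0.3, 0.1]
finger_gap: 0.0
```

```bash
python3 - <<'E'
from h import *
from bench import sensors
shot("top","8",290,420,130,240,5.4);shot("side","8",270,430,140,290,3.8)
s=sensors.get_state();print(s['t'],s['tcp_pos'],barpos("8"))
E
```

```text
13.9 [ 0.40070385 -0.49941637  0.21420425] (np.float64(-48.409346136248836), 34)
```

View pics/top8c.png

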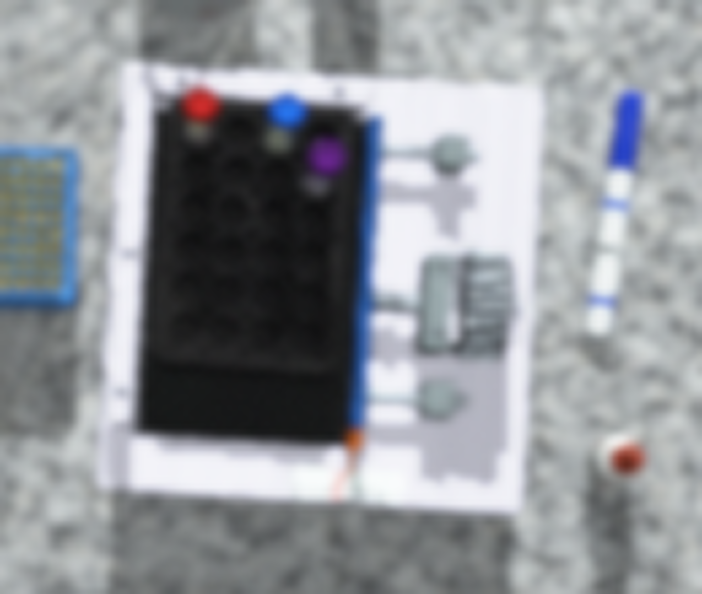

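```bash
python3 - <<'E'
from h import *
np.set_printoptions(linewidth=250,suppress=True,precision=2)
for t in ("0","8"):
    im=cv2.imread(f"pics/top{t}.png").astype(int);red=im[...,2]-(im[...,0]+im[...,1])//2
    print(t)
    for v in range(210,224):
        w=red[v,346:362]; bg=np.minimum(w,0).min(); ww=np.clip(w+0,0,None)
        u=(ww*np.arange(346,362)).sum()/max(ww.sum(),1)
        print(v,[int(x) for x in w],"u=%.2f"%u,S(plane("top",[(u,v)],.082))[0])
# lane width from depth at rail/bar top
d=np.load("pics/top_d8.npy")+0;z=pts("top",d)[...,2]
g=cv2.imread("pics/top8.png").astype(int)
for v in (165,175,190,200):
    print(v,[int(x*1000) for x in z[v,308:320]],[int(x*1000) for x in z[v,348:364]],[tuple(map(int,x)) for x in g[v,352:362]])
E
```

```text
0
210 [-2, -2, -2, -2, -2, -2, -2, -3, -4, -5, 2, 29, 66, 55, 20, 1] u=358.38 [-87.11 -62.13  82.  ]
211 [-2, -2, -3, -3, -2, -2, -2, -4, -6, -4, 4, 37, 79, 67, 25, 1] u=358.35 [-89.87 -62.23  82.  ]
212 [-5, -4, -4, -4, -4, -4, -4, -6, -6, -5, 5, 36, 68, 50, 15, -2] u=358.20 [-92.64 -61.97  82.  ]
213 [-6, -5, -6, -5, -5, -6, -6, -7, -6, -3, 3, 31, 48, 23, 2, -3] u=357.91 [-95.45 -61.34  82.  ]
214 [-6, -7, -7, -6, -6, -6, -5, -4, -4, -3, 3, 29, 38, 12, -2, -3] u=357.72 [-98.23 -60.99  82.  ]
215 [-7, -7, -7, -6, -5, -5, -3, -3, -3, -3, 2, 25, 29, 6, -3, -3] u=357.63 [-100.99  -60.91   82.  ]
216 [-8, -8, -7, -7, -4, 2, 2, -1, -1, -2, 1, 21, 25, 4, -3, -3] u=357.18 [-103.82  -59.85   82.  ]
217 [-9, -10, -10, -9, -3, 6, 9, 4, 0, -2, -1, 14, 16, 1, -4, -3] u=355.42 [-106.88  -55.18   82.  ]
218 [-8, -7, -6, -5, -1, 8, 15, 7, -1, -2, -4, -1, 0, -6, -5, -3] u=351.97 [-110.24  -45.87   82.  ]
219 [-5, -5, -4, -4, 0, 11, 19, 9, -1, -3, -5, -8, -8, -9, -6, -3] u=351.95 [-112.99  -45.99   82.  ]
220 [-4, -4, -4, -3, 0, 14, 19, 9, -1, -4, -6, -9, -10, -10, -6, -4] u=351.88 [-115.75  -45.97 
[... 2179 characters left out ...]
 34), (32, 31, 30), (37, 31, 27), (73, 44, 27), (131, 75, 42), (179, 120, 89), (216, 180, 163), (238, 226, 221), (246, 239, 238)]
190 [-5, 1, 77, 97, 103, 103, 101, 104, 79, 80, 107, 110] [98, 109, 108, 111, 112, 109, 78, 99, 100, 103, 101, 75, 80, 75, 78, 78] [(28, 28, 27), (31, 30, 28), (37, 31, 27), (76, 46, 29), (133, 74, 38), (173, 107, 69), (196, 150, 129), (219, 195, 188), (229, 216, 214), (228, 217, 216)]
200 [1, 1328, 77, 101, 104, 104, 103, 75, 80, 79, 79, 76] [82, 82, 78, 77, 79, 79, 77, 101, 102, 105, 104, 75, 77, 80, 76, 76] [(25, 24, 23), (31, 29, 26), (54, 39, 31), (96, 57, 34), (146, 85, 49), (190, 136, 109), (227, 199, 188), (242, 233, 231), (247, 241, 240), (247, 242, 241)]
```

Request:
drive_tool:
  hand: [0, 0, 0, 0, 0, 0, 0, 0, 0, 0, 0, 0, 0, 0, 0]
  xyz:
    - [0, -0.04, -0.03]
    - [0, -0.085, -0.06]
    - [0, -0.13, -0.09]
    - [0, -0.17, -0.115]
    - [0.02, -0.193, -0.129]
    - [0.06, -0.193, -0.129]
    - [0.075, -0.193, -0.129]
    - [0.079, -0.193, -0.129]
    - [0.08, -0.193, -0.129]
    - [0.08, -0.193, -0.133]
    - [0.08, -0.193, -0.137]
    - [0.08, -0.193, -0.141]
    - [0.08, -0.193, -0.146]
    - [0.08, -0.193, -0.15]
    - [0.08, -0.193, -0.15]
  delta_rot:
    - [0, 0, 0]
    - [0, 0, 0]
    - [0, 0, 0]
    - [0, 0, 0]
    - [0, 0, 0]
    - [0, 0, 0]
    - [0, 0, 0]
    - [0, 0, 0]
    - [0, 0, 0]
    - [0, 0, 0]
    - [0, 0, 0]
    - [0, 0, 0]
    - [0, 0, 0]
    - [0, 0, 0]
    - [0, 0, 0]

```text
t: 15.78
tcp_pos: [0.5623, -0.3151, 0.1359]
eef_rot: [156.0, 89.8, -27.1]
contact_force: [0.4, 1.5, 4.5]
finger_gap: -0.0002
```

```bash
python3 - <<'E'
from h import *
shot("side","9",270,430,140,290,3.8);print(barpos("9"))
for t in ("7","9"):
    im=cv2.imread(f"pics/side{t}.png").astype(int);red=np.clip(im[...,2]-(im[...,0]+im[...,1])//2,0,None)
    v=np.arange(226,242);print(t,[round(float((red[226:242,u]*v).sum()/red[226:242,u].sum()),2) for u in range(297,316)])
E
```

```text
(np.float64(-46.29151219642584), 34)
7 [233.68, 233.67, 233.72, 233.72, 233.82, 233.85, 233.68, 233.49, 233.44, 233.55, 233.58, 233.6, 233.59, 233.61, 233.52, 233.55, 233.59, 233.61, 233.75]
9 [233.72, 233.7, 233.74, 233.74, 233.82, 233.83, 233.73, 233.4, 233.08, 232.9, 232.92, 232.98, 233.07, 233.18, 233.09, 233.11, 233.12, 233.13, 233.22]
```

Request:
drive_tool:
  hand: [0, 0, 0, 0, 0, 0]
  xyz:
    - [-0.02, 0, 0]
    - [-0.06, 0.03, 0.03]
    - [-0.08, 0.08, 0.06]
    - [-0.08, 0.13, 0.09]
    - [-0.08, 0.16, 0.12]
    - [-0.08, 0.193, 0.15]
  delta_rot:
    - [0, 0, 0]
    - [0, 0, 0]
    - [0, 0, 0]
    - [0, 0, 0]
    - [0, 0, 0]
    - [0, 0, 0]

```text
t: 16.58
tcp_pos: [0.3998, -0.5012, 0.2146]
eef_rot: [101.0, 89.9, -82.0]
contact_force: [0.4, -0.9, -0.2]
finger_gap: -0.0003
```

```bash
cat >> h.py <<'E'
def gauge(t):
    im=cv2.imread(f"pics/top{t}.png").astype(int);red=im[...,2]-(im[...,0]+im[...,1])//2
    for v in range(211,224):
        w=red[v,344:362];ww=np.clip(w,0,None);u=(ww*np.arange(344,362)).sum()/max(ww.sum(),1)
        print(v,[int(x) for x in w],"u=%.2f"%u,S(plane("top",[(u,v)],.082))[0])
E
python3 - <<'E'
from h import *
np.set_printoptions(linewidth=250,suppress=True,precision=2)
p,d=shot("top","10",290,420,130,240,5.4)
cv2.imwrite("pics/top10g.png",cv2.resize(p[200:230,335:375,::-1],None,fx=18,fy=18,interpolation=cv2.INTER_CUBIC))
gauge("10")
E
```

```text
211 [-3, -2, -3, -2, -2, -3, -1, 0, 16, 55, 88, 76, 36, 5, -5, -6, -7, -7] u=354.28 [-90.59 -51.04  82.  ]
212 [-5, -5, -4, -4, -4, -4, -5, -4, 5, 31, 61, 52, 19, 0, -3, -5, -6, -6] u=354.29 [-93.34 -51.25  82.  ]
213 [-6, -6, -5, -6, -6, -6, -6, -5, -1, 14, 34, 24, 4, -2, -3, -3, -3, -4] u=354.24 [-96.1  -51.27  82.  ]
214 [-6, -7, -7, -6, -7, -7, -6, -4, -1, 11, 24, 12, -1, -4, -3, -3, -3, -3] u=354.02 [-98.89 -50.84  82.  ]
215 [-7, -8, -8, -7, -6, -6, -3, -3, -1, 13, 24, 9, -3, -4, -3, -2, -3, -3] u=353.91 [-101.65  -50.71   82.  ]
216 [-4, -6, -5, -5, -5, -4, -4, -1, 5, 20, 23, 4, -3, -4, -3, -2, -3, -3] u=353.50 [-104.48  -49.75   82.  ]
217 [-4, -4, -3, -4, -4, -4, -2, 3, 13, 31, 20, -1, -4, -3, -2, -2, -3, -2] u=353.01 [-107.31  -48.58   82.  ]
218 [-4, -3, -3, -3, -3, -3, -1, 6, 22, 32, 13, -6, -5, -3, -3, -3, -2, -2] u=352.71 [-110.11  -47.92   82.  ]
219 [-5, -4, -4, -3, -3, -3, 0, 10, 28, 29, 7, -8, -6, -4, -3, -3, -3, -3] u=352.45 [-112.9   -47.35   82.  ]
220 [-4, -4, -4, -4, -4, -4, 0, 14, 28, 23, 3, -9, -7, -6, -4, -4, -4, -3] u=352.22 [-115.69  -46.9    82.  ]
221 [-6, -5, -5, -5, -4, -3, 1, 13, 23, 15, -1, -9, -10, -7, -5, -5, -5, -5] u=352.00 [-118.47  -46.46   82.  ]
222 [-7, -8, -7, -7, -7, -7, -2, 11, 17, 8, -4, -8, -9, -9, -9, -8, -8, -6] u=351.92 [-121.23  -46.4    82.  ]
223 [-5, -5, -5, -5, -5, -5, -3, 0, 2, -1, -5, -6, -6, -6, -7, -8, -8, -8] u=352.00 [-123.96  -46.8    82.  ]
```

View pics/top10g.png

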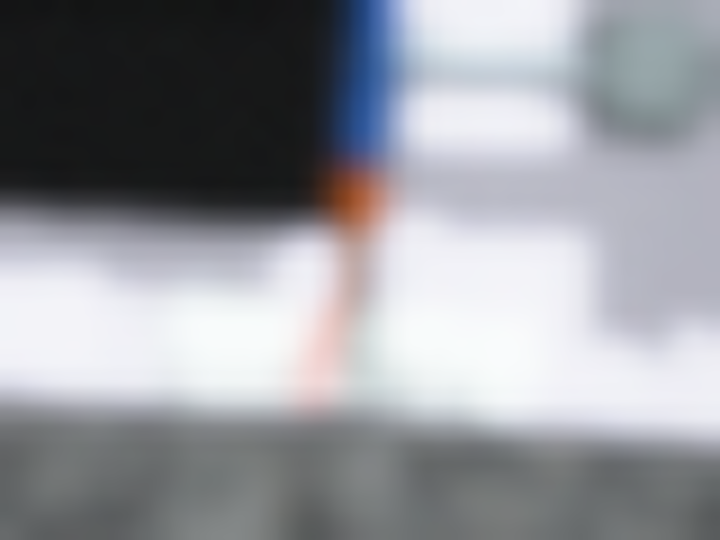

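```bash
python3 - <<'E'
from h import *
np.set_printoptions(linewidth=250,suppress=True,precision=2)
d=np.load("pics/top_d10.npy");z=pts("top",d)[...,2]
g=cv2.imread("pics/top10.png").astype(int)
R=[];B=[];L=[];Q=[]
for v in range(160,207):
    r=[u for u in range(309,321) if .095<z[v,u]<.1065]
    # rail inner edge: first u after rail run with z<.09
    u=next((u for u in range(313,322) if z[v,u]<.09),None)
    if u: R.append((u-.5,v))
    row=g[v,346:366,0]-g[v,346:366,2]
    k=np.argmax(row>25); B.append((346+k-1+(25-row[k-1])/(row[k]-row[k-1]),v))
    gap=[u for u in range(346,362) if .07<z[v,u]<.09]
    k2=[u for u in range(350,362) if .095<z[v,u]<.1065]
    if k2: L.append((k2[0]-.5,v)); Q.append((k2[-1]+.5,v))
for nm,a,zz in (("rail",R,.104),("blue left",B,.1055),("bar depth left",L,.1055),("bar depth right",Q,.1055)):
    y=S(plane("top",a,zz));print(nm,len(a),np.median(y[:,1]),y[:,1].mean(),y[:,1].std(),"slope deg",np.degrees(np.polyfit(y[:,0],y[:,1],1)[0]))
E
```

```text
rail 47 59.42473870374443 59.31682040495234 1.1008992137185944 slope deg 0.2307225467692212
blue left 47 -44.290998338178255 -43.36435768566783 3.8659263581920302 slope deg 2.0918938483236706
bar depth left 47 -45.2031184149942 -42.89130874084174 5.438894078788944 slope deg 1.991651373435139
bar depth right 47 -56.17844756444309 -56.5794629408801 3.0593513849437652 slope deg 1.1556732110324313
```

Request:
drive_tool:
  hand: [0, 0, 0, 0, 0, 0, 0, 0, 0, 0, 0, 0, 0, 0, 0]
  xyz:
    - [0, -0.04, -0.03]
    - [0, -0.085, -0.06]
    - [0, -0.13, -0.09]
    - [0, -0.17, -0.115]
    - [0.02, -0.193, -0.129]
    - [0.06, -0.193, -0.129]
    - [0.075, -0.193, -0.129]
    - [0.079, -0.193, -0.129]
    - [0.08, -0.193, -0.129]
    - [0.08, -0.193, -0.133]
    - [0.08, -0.193, -0.137]
    - [0.08, -0.193, -0.141]
    - [0.08, -0.193, -0.146]
    - [0.08, -0.193, -0.15]
    - [0.08, -0.193, -0.15]
  delta_rot:
    - [0, 0, 0]
    - [0, 0, 0]
    - [0, 0, 0]
    - [0, 0, 0]
    - [0, 0, 0]
    - [0, 0, 0]
    - [0, 0, 0]
    - [0, 0, 0]
    - [0, 0, 0]
    - [0, 0, 0]
    - [0, 0, 0]
    - [0, 0, 0]
    - [0, 0, 0]
    - [0, 0, 0]
    - [0, 0, 0]

```text
t: 18.5
tcp_pos: [0.5624, -0.3155, 0.1359]
eef_rot: [143.1, 89.8, -39.9]
contact_force: [0.1, 0.4, 4.6]
finger_gap: 0.0001
```

```bash
python3 - <<'E'
from h import *
p,d=shot("side","11",270,430,140,290,3.8);print(barpos("11"))
cv2.imwrite("pics/side11g.png",cv2.resize(p[218:248,285:335,::-1],None,fx=14,fy=14,interpolation=cv2.INTER_CUBIC))
E
```

```text
(np.float64(-43.616923393494034), 34)
```

Request:
drive_tool:
  hand: [0, 0, 0, 0, 0, 0]
  xyz:
    - [-0.02, 0, 0]
    - [-0.06, 0.03, 0.03]
    - [-0.08, 0.08, 0.06]
    - [-0.08, 0.13, 0.09]
    - [-0.08, 0.16, 0.12]
    - [-0.08, 0.193, 0.15]
  delta_rot:
    - [0, 0, 0]
    - [0, 0, 0]
    - [0, 0, 0]
    - [0, 0, 0]
    - [0, 0, 0]
    - [0, 0, 0]

```text
t: 19.3
tcp_pos: [0.3999, -0.5006, 0.2143]
eef_rot: [136.2, 90.0, -46.8]
contact_force: [-0.4, 0.4, 0.5]
finger_gap: -0.0
```

```bash
python3 - <<'E'
from h import *
np.set_printoptions(linewidth=250,suppress=True,precision=2)
p,d=shot("top","12",290,420,130,240,5.4)
cv2.imwrite("pics/top12g.png",cv2.resize(p[200:230,335:375,::-1],None,fx=18,fy=18,interpolation=cv2.INTER_CUBIC))
gauge("12")
E
```

```text
211 [-3, -2, -2, -2, -2, -2, 0, 13, 52, 87, 79, 37, 6, -5, -7, -6, -6, -6] u=353.34 [-90.76 -48.47  82.  ]
212 [-4, -5, -4, -5, -5, -4, -3, 5, 34, 67, 58, 23, 1, -3, -4, -5, -6, -6] u=353.34 [-93.51 -48.63  82.  ]
213 [-6, -5, -6, -6, -6, -6, -5, -1, 16, 36, 27, 6, -2, -4, -4, -3, -3, -3] u=353.27 [-96.27 -48.62  82.  ]
214 [-6, -7, -6, -7, -6, -6, -7, -2, 12, 23, 12, -1, -4, -3, -3, -4, -4, -3] u=353.00 [-99.07 -48.04  82.  ]
215 [-7, -7, -8, -7, -7, -6, -5, -1, 14, 24, 9, -2, -4, -3, -3, -3, -2, -3] u=352.89 [-101.84  -47.92   82.  ]
216 [-5, -5, -5, -4, -4, -5, -3, 2, 21, 31, 10, -2, -4, -3, -2, -3, -3, -3] u=352.77 [-104.61  -47.73   82.  ]
217 [-4, -3, -3, -4, -4, -3, -2, 4, 29, 34, 9, -4, -4, -2, -2, -2, -3, -3] u=352.63 [-107.38  -47.53   82.  ]
218 [-4, -3, -3, -3, -3, -3, -2, 5, 28, 31, 4, -4, -4, -3, -3, -3, -2, -2] u=352.50 [-110.15  -47.34   82.  ]
219 [-5, -4, -4, -3, -3, -3, -1, 10, 30, 30, 3, -5, -4, -4, -3, -3, -3, -3] u=352.36 [-112.92  -47.11   82.  ]
220 [-5, -5, -4, -4, -4, -4, 0, 14, 30, 26, 2, -6, -5, -5, -5, -4, -4, -3] u=352.22 [-115.69  -46.91   82.  ]
221 [-7, -5, -6, -5, -4, -4, 1, 15, 28, 20, 0, -9, -8, -6, -6, -5, -5, -5] u=352.05 [-118.46  -46.59   82.  ]
222 [-7, -7, -7, -7, -7, -6, -1, 11, 18, 10, -3, -8, -9, -9, -9, -8, -9, -6] u=351.97 [-121.22  -46.56   82.  ]
223 [-5, -5, -6, -5, -5, -6, -4, 0, 3, -1, -5, -6, -6, -6, -6, -6, -8, -8] u=352.00 [-123.96  -46.8    82.  ]
```

View pics/side11g.png

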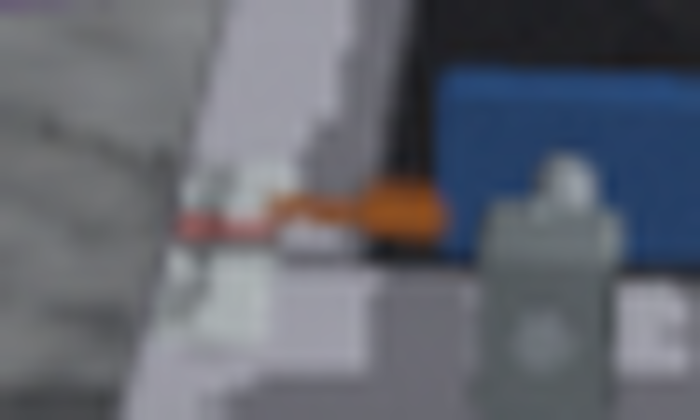

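View pics/top12g.png

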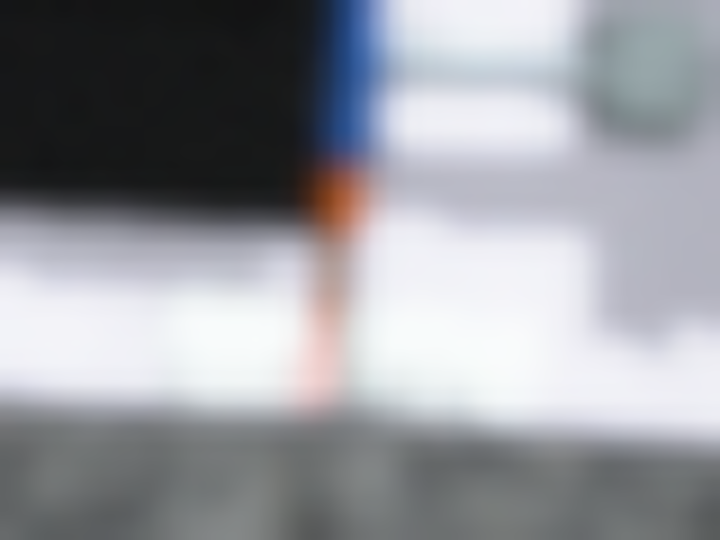

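Request:
drive_tool:
  hand: [0, 0, 0, 0, 0, 0, 0, 0, 0, 0, 0, 0, 0, 0]
  xyz:
    - [0, -0.04, -0.03]
    - [0, -0.085, -0.06]
    - [0, -0.13, -0.09]
    - [0, -0.17, -0.115]
    - [0.02, -0.193, -0.134]
    - [0.06, -0.193, -0.134]
    - [0.075, -0.193, -0.134]
    - [0.079, -0.193, -0.134]
    - [0.08, -0.193, -0.134]
    - [0.08, -0.193, -0.137]
    - [0.08, -0.193, -0.14]
    - [0.08, -0.193, -0.142]
    - [0.08, -0.193, -0.144]
    - [0.08, -0.193, -0.144]
  delta_rot:
    - [0, 0, 0]
    - [0, 0, 0]
    - [0, 0, 0]
    - [0, 0, 0]
    - [0, 0, 0]
    - [0, 0, 0]
    - [0, 0, 0]
    - [0, 0, 0]
    - [0, 0, 0]
    - [0, 0, 0]
    - [0, 0, 0]
    - [0, 0, 0]
    - [0, 0, 0]
    - [0, 0, 0]

```text
t: 21.1
tcp_pos: [0.5556, -0.3139, 0.136]
eef_rot: [-159.5, 89.9, 17.5]
contact_force: [-0.0, 6.0, 6.1]
finger_gap: -0.0003
```

```bash
python3 - <<'E'
from h import *
p,d=shot("side","13",270,430,140,290,3.8);print(barpos("13"))
cv2.imwrite("pics/side13g.png",cv2.resize(p[218:248,285:335,::-1],None,fx=14,fy=14,interpolation=cv2.INTER_CUBIC))
E
```

```text
(np.float64(-42.59932176989661), 34)
```

Request:
drive_tool:
  hand: [0, 0, 0, 0, 0, 0]
  xyz:
    - [-0.02, 0, 0]
    - [-0.06, 0.03, 0.03]
    - [-0.08, 0.08, 0.06]
    - [-0.08, 0.13, 0.09]
    - [-0.08, 0.16, 0.12]
    - [-0.08, 0.193, 0.144]
  delta_rot:
    - [0, 0, 0]
    - [0, 0, 0]
    - [0, 0, 0]
    - [0, 0, 0]
    - [0, 0, 0]
    - [0, 0, 0]

```text
t: 21.9
tcp_pos: [0.3993, -0.5016, 0.2152]
eef_rot: [102.6, 89.9, -80.5]
contact_force: [1.4, 0.3, -0.4]
finger_gap: 0.0002
```

```bash
python3 - <<'E'
from h import *
np.set_printoptions(linewidth=250,suppress=True,precision=2)
p,d=shot("top","14",290,420,130,240,5.4)
cv2.imwrite("pics/top14g.png",cv2.resize(p[200:230,335:375,::-1],None,fx=18,fy=18,interpolation=cv2.INTER_CUBIC))
gauge("14")
# strip luminance
for t in ("0","14"):
    g=cv2.imread(f"pics/top{t}.png").astype(int)
    for v in (215,217,219,221): print(t,v,[tuple(int(c) for c in x[::-1]) for x in g[v,348:362]])
E
```

```text
211 [-3, -3, -2, -2, -2, -2, 5, 40, 87, 100, 63, 19, -1, -6, -6, -7, -6, -6] u=352.74 [-90.87 -46.83  82.  ]
212 [-5, -4, -4, -4, -4, -4, 0, 24, 65, 79, 44, 8, -2, -4, -4, -5, -7, -6] u=352.76 [-93.61 -47.05  82.  ]
213 [-6, -6, -5, -5, -6, -6, -3, 9, 36, 45, 18, -1, -3, -3, -4, -3, -3, -4] u=352.67 [-96.38 -46.96  82.  ]
214 [-6, -6, -7, -7, -6, -7, -5, 3, 23, 27, 6, -3, -4, -3, -3, -3, -4, -3] u=352.61 [-99.14 -46.97  82.  ]
215 [-7, -8, -7, -8, -6, -6, -4, 1, 20, 23, 3, -3, -4, -3, -3, -2, -3, -3] u=352.60 [-101.89  -47.1    82.  ]
216 [-5, -5, -5, -4, -5, -4, -4, 1, 19, 21, 2, -4, -4, -3, -3, -3, -3, -3] u=352.56 [-104.64  -47.16   82.  ]
217 [-4, -4, -3, -4, -4, -3, -4, 0, 18, 18, 0, -4, -4, -2, -2, -2, -3, -3] u=352.50 [-107.4   -47.17   82.  ]
218 [-4, -3, -3, -3, -3, -3, -2, 4, 25, 19, -2, -5, -4, -3, -2, -3, -3, -2] u=352.31 [-110.18  -46.82   82.  ]
219 [-4, -4, -4, -3, -3, -3, -2, 9, 34, 23, -1, -6, -4, -4, -3, -3, -3, -3] u=352.21 [-112.94  -46.71   82.  ]
220 [-5, -5, -4, -5, -4, -4, 0, 15, 36, 24, -2, -6, -6, -5, -5, -4, -4, -3] u=352.12 [-115.71  -46.63   82.  ]
221 [-
[... 1588 characters left out ...]
48), (241, 245, 246), (231, 231, 232), (211, 194, 192), (204, 187, 185), (215, 214, 216), (233, 236, 238), (243, 246, 248), (247, 249, 250), (247, 249, 250), (247, 248, 250), (246, 248, 250), (245, 247, 250)]
14 219 [(247, 250, 250), (247, 250, 250), (244, 246, 246), (238, 230, 229), (227, 194, 192), (209, 187, 185), (212, 214, 213), (233, 239, 239), (244, 248, 248), (246, 250, 250), (247, 250, 250), (247, 250, 250), (248, 251, 251), (248, 251, 251)]
14 221 [(235, 239, 240), (234, 238, 239), (233, 232, 232), (233, 218, 219), (229, 199, 199), (212, 194, 194), (205, 207, 208), (217, 226, 227), (223, 230, 231), (226, 232, 233), (232, 238, 239), (235, 240, 241), (235, 240, 241), (240, 244, 245)]
```

View pics/side13g.png

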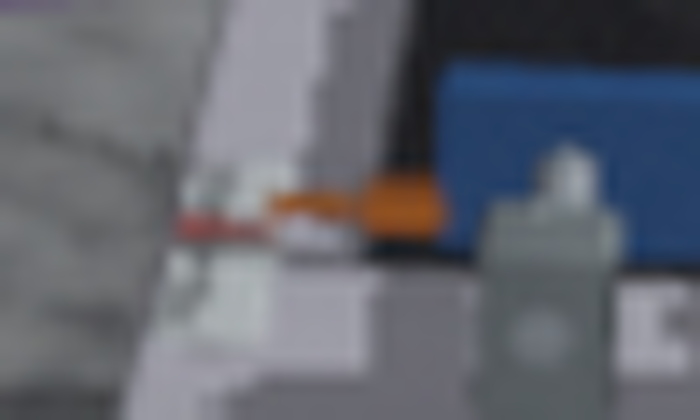

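View pics/top14g.png

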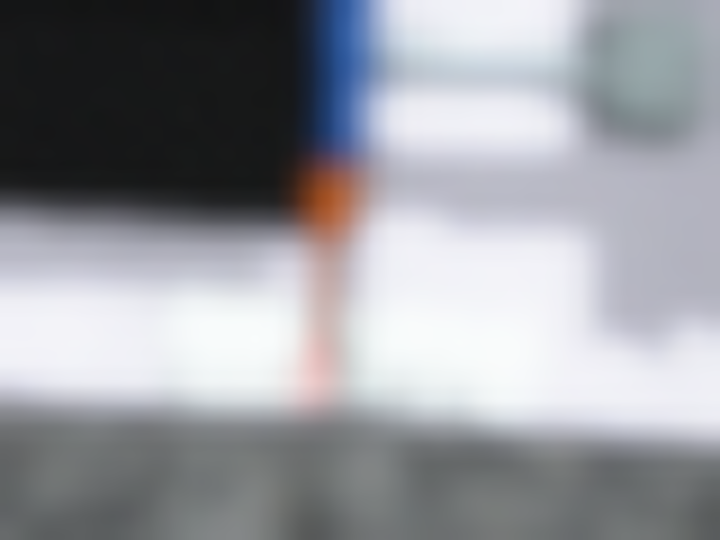

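Request:
drive_tool:
  hand: [0, 0, 0, 0, 0, 0, 0, 0, 0, 0, 0, 0, 0]
  xyz:
    - [0, -0.04, -0.03]
    - [0, -0.085, -0.06]
    - [0, -0.13, -0.09]
    - [0, -0.17, -0.115]
    - [0.02, -0.193, -0.134]
    - [0.06, -0.193, -0.134]
    - [0.075, -0.193, -0.134]
    - [0.075, -0.193, -0.134]
    - [0.079, -0.193, -0.134]
    - [0.08, -0.193, -0.134]
    - [0.08, -0.193, -0.136]
    - [0.08, -0.193, -0.139]
    - [0.08, -0.193, -0.139]
  delta_rot:
    - [0, 0, 0]
    - [0, 0, 0]
    - [0, 0, 0]
    - [0, 0, 0]
    - [0, 0, 0]
    - [0, 0, 0]
    - [0, 0, 0]
    - [0, 0, 0]
    - [0, 0, 0]
    - [0, 0, 0]
    - [0, 0, 0]
    - [0, 0, 0]
    - [0, 0, 0]

```text
t: 23.58
tcp_pos: [0.5508, -0.3149, 0.136]
eef_rot: [134.4, 89.8, -48.7]
contact_force: [-1.2, -1.7, 4.8]
finger_gap: -0.0002
```

Request:
drive_tool:
  hand: [0, 0, 0, 0, 0, 0, 0, 0]
  xyz:
    - [-0.02, 0, 0]
    - [-0.06, 0.03, 0.03]
    - [-0.08, 0.08, 0.06]
    - [-0.08, 0.13, 0.09]
    - [-0.08, 0.16, 0.12]
    - [-0.08, 0.193, 0.14]
    - [-0.08, 0.193, 0.14]
    - [-0.08, 0.193, 0.14]
  delta_rot:
    - [0, 0, 0]
    - [0, 0, 0]
    - [0, 0, 0]
    - [0, 0, 0]
    - [0, 0, 0]
    - [0, 0, 0]
    - [0, 0, 0]
    - [0, 0, 0]

```text
t: 24.58
tcp_pos: [0.4002, -0.4989, 0.2143]
eef_rot: [-99.1, 89.9, 77.8]
contact_force: [0.4, -0.1, -0.3]
finger_gap: -0.0
```

```bash
python3 - <<'E'
from h import *
np.set_printoptions(linewidth=250,suppress=True,precision=2)
p,d=shot("top","15",290,420,130,240,5.4);shot("side","15",270,430,140,290,3.8);print(barpos("15"))
gauge("15")
z=pts("top",d)[...,2]
for v in range(160,206,5): print(v,[int(x*1000) for x in z[v,310:322]],[int(x*1000) for x in z[v,346:362]])
E
```

```text
(np.float64(-41.772743367183374), 34)
211 [-2, -2, -3, -2, -3, -2, 5, 40, 85, 95, 56, 12, -3, -6, -6, -7, -6, -7] u=352.66 [-90.88 -46.61  82.  ]
212 [-5, -5, -4, -5, -4, -4, 2, 28, 69, 78, 40, 5, -3, -4, -4, -5, -7, -6] u=352.64 [-93.63 -46.71  82.  ]
213 [-6, -6, -5, -6, -6, -6, -2, 14, 43, 45, 17, -2, -3, -3, -4, -3, -4, -4] u=352.55 [-96.4  -46.63  82.  ]
214 [-6, -7, -7, -7, -7, -6, -3, 9, 27, 25, 4, -4, -4, -3, -3, -3, -4, -3] u=352.37 [-99.18 -46.31  82.  ]
215 [-7, -7, -8, -7, -6, -6, -3, 8, 23, 18, 1, -4, -4, -3, -3, -2, -3, -3] u=352.24 [-101.95  -46.12   82.  ]
216 [-5, -6, -5, -5, -4, -5, -4, 7, 22, 16, 0, -4, -4, -3, -3, -3, -3, -3] u=352.20 [-104.71  -46.18   82.  ]
217 [-4, -4, -3, -4, -4, -3, -3, 7, 24, 16, -2, -5, -4, -2, -2, -3, -3, -3] u=352.19 [-107.46  -46.32   82.  ]
218 [-4, -3, -3, -3, -3, -3, -2, 5, 27, 19, -2, -5, -4, -3, -3, -3, -2, -2] u=352.27 [-110.19  -46.72   82.  ]
219 [-5, -4, -4, -3, -3, -4, -1, 10, 35, 23, -2, -6, -4, -4, -3, -3, -3, -3] u=352.19 [-112.95  -46.65   82.  ]
220 [-5, -5, -4, -5, -4, -4, 0, 15, 36, 24, -2, -6, -6, -5, -5, -4, -4, -3] u
[... 986 characters left out ...]
112, 110, 101, 104, 100, 103, 76, 74, 77, 76]
185 [-3, 76, 103, 100, 106, 105, 76, 80, 110, 110, 105, 113] [81, 80, 81, 86, 109, 111, 115, 110, 100, 106, 104, 96, 101, 101, 98, 97]
190 [77, 103, 102, 104, 100, 107, 78, 76, 110, 110, 107, 112] [93, 98, 106, 114, 112, 113, 111, 99, 102, 103, 103, 80, 75, 76, 79, 80]
195 [77, 103, 106, 101, 107, 96, 105, 95, 109, 111, 111, 107] [78, 83, 108, 112, 109, 112, 110, 102, 104, 107, 102, 78, 75, 75, 73, 75]
200 [80, 100, 101, 100, 99, 78, 77, 78, 77, 78, 78, 80] [84, 82, 83, 81, 77, 74, 98, 97, 110, 110, 76, 75, 80, 78, 79, 72]
205 [102, 101, 105, 108, 100, 78, 82, 78, 78, 78, 78, 76] [77, 79, 77, 78, 78, 76, 97, 102, 103, 106, 76, 75, 76, 76, 74, 82]
```

View pics/top15c.png

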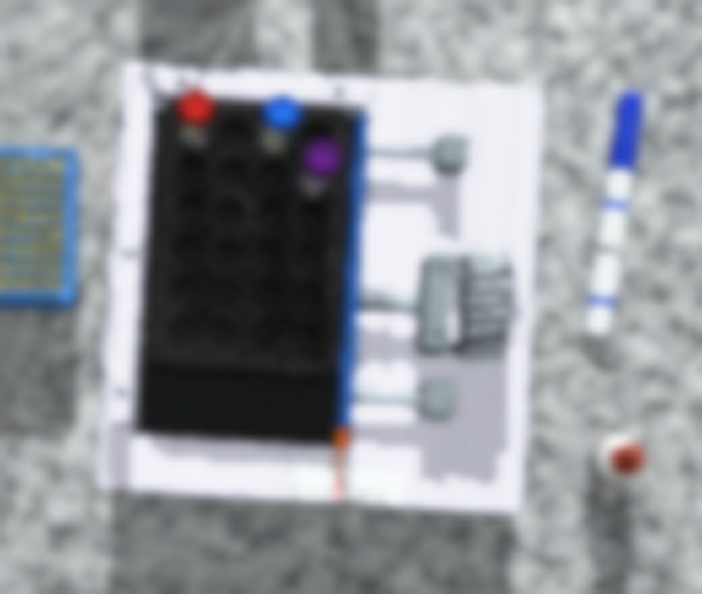

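View pics/side15c.png

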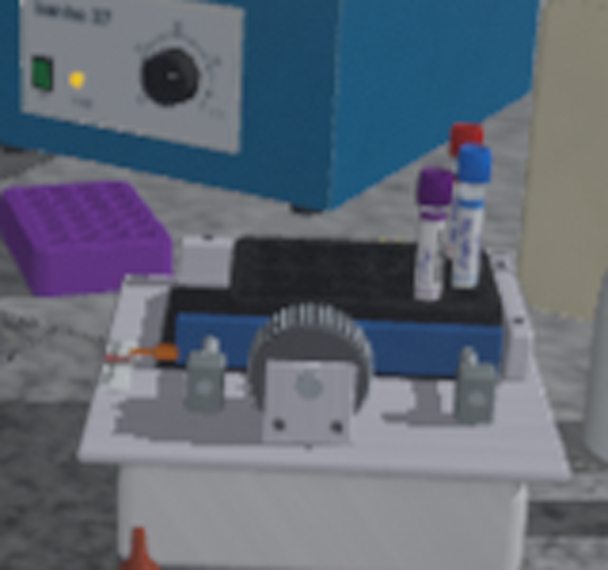

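```bash
python3 - <<'E'
from h import *
for t in ("4","8","12","14","15"):
    g=cv2.imread(f"pics/top{t}.png").max(2).astype(int)
    print("top",t)
    for u in (322,335,340,350): print(u,[int(x) for x in g[143:154,u]],[int(x) for x in g[192:203,u]])
for t in ("4","8","11","13","15"):
    g=cv2.imread(f"pics/side{t}.png").max(2).astype(int)
    for v in (206,210): print("side",t,v,[int(x) for x in g[v,325:336]],[int(x) for x in g[v+6,390:404]])
for t in ("4","8","12","14","15"):
    d=np.load(f"pics/top_d{t}.npy");q=S(pts("top",d).reshape(-1,3)).reshape(400,640,3);z=q[...,2]
    N=[];F=[]
    for u in range(322,350):
        v=next((v for v in range(206,185,-1) if 104<z[v,u]<122),None)
        if v: N.append((u,v+.5))
        v=next((v for v in range(147,165) if z[v,u]>108.5 and z[v+1,u]>105),None)
    a=S(plane("top",N,.112));p=np.polyfit(a[:,1],a[:,0],1);print(t,"near edge x at y=5: %.2f  slope deg %.2f n %d"%(np.polyval(p,5),np.degrees(p[0]),len(N)))
E
```

```text
top 4
322 [221, 225, 215, 197, 147, 91, 68, 52, 42, 38, 37] [31, 33, 36, 37, 33, 25, 20, 21, 23, 24, 24]
335 [221, 240, 243, 238, 212, 140, 69, 40, 29, 20, 18] [31, 32, 33, 32, 34, 32, 23, 18, 21, 23, 23]
340 [213, 238, 243, 240, 227, 189, 165, 159, 142, 110, 86] [21, 24, 28, 32, 35, 33, 25, 20, 20, 23, 23]
350 [148, 207, 235, 238, 233, 203, 132, 66, 39, 28, 21] [23, 24, 26, 25, 28, 32, 29, 23, 21, 23, 23]
top 8
322 [227, 230, 222, 204, 154, 95, 70, 54, 44, 40, 38] [32, 35, 37, 39, 35, 25, 20, 22, 25, 25, 25]
335 [227, 244, 246, 242, 219, 146, 73, 43, 31, 22, 21] [32, 34, 33, 33, 36, 33, 24, 20, 22, 24, 24]
340 [220, 242, 246, 244, 231, 195, 172, 165, 147, 114, 89] [22, 25, 29, 33, 36, 35, 27, 21, 22, 23, 24]
350 [155, 214, 239, 242, 237, 210, 139, 70, 41, 30, 21] [24, 26, 26, 27, 30, 33, 30, 24, 22, 23, 24]
top 12
322 [227, 230, 221, 203, 151, 94, 69, 56, 46, 40, 39] [33, 36, 38, 39, 36, 26, 20, 22, 24, 26, 25]
335 [227, 244, 246, 242, 221, 148, 74, 43, 31, 23, 21] [32, 34, 32, 33, 36, 34, 25, 20, 23, 24, 23]
340 [220, 241, 246, 244, 233, 203, 184, 184, 166, 131, 99] [22, 25, 28, 33
[... 1777 characters left out ...]
41] [133, 143, 145, 155, 171, 140, 75, 46, 48, 63, 139, 160, 163, 165]
side 13 210 [141, 141, 142, 141, 141, 103, 55, 44, 45, 39, 38] [53, 53, 47, 43, 41, 42, 44, 41, 45, 47, 61, 131, 158, 164]
side 15 206 [146, 146, 146, 146, 146, 128, 79, 46, 47, 44, 42] [138, 147, 150, 160, 175, 139, 68, 47, 50, 71, 143, 164, 167, 170]
side 15 210 [145, 145, 145, 146, 146, 107, 59, 45, 46, 43, 42] [45, 44, 44, 45, 44, 47, 44, 43, 49, 51, 63, 134, 162, 167]
4 near edge x at y=5: -60.62  slope deg 0.16 n 28
8 near edge x at y=5: -60.90  slope deg 0.77 n 28
12 near edge x at y=5: -60.90  slope deg 0.43 n 28
14 near edge x at y=5: -61.12  slope deg -0.36 n 28
15 near edge x at y=5: -61.48  slope deg 0.30 n 28
```

Request:
drive_tool:
  hand: [0, 0, 0, 0, 0, 0, 0, 0, 0, 0, 0, 0]
  xyz:
    - [0, -0.05, -0.01]
    - [0, -0.105, -0.02]
    - [0, -0.16, -0.03]
    - [0, -0.215, -0.04]
    - [0, -0.27, -0.05]
    - [0, -0.315, -0.06]
    - [0, -0.315, -0.065]
    - [0.05, -0.315, -0.065]
    - [0.1, -0.315, -0.065]
    - [0.117, -0.315, -0.065]
    - [0.117, -0.315, -0.075]
    - [0.117, -0.315, -0.081]
  delta_rot:
    - [0, 0, 0]
    - [0, 0, 0]
    - [0, 0, 0]
    - [0, 0, 0]
    - [0, 0, 0]
    - [0, 0, 0]
    - [0, 0, 0]
    - [0, 0, 0]
    - [0, 0, 0]
    - [0, 0, 0]
    - [0, 0, 0]
    - [0, 0, 0]

```text
t: 26.18
tcp_pos: [0.4992, -0.1898, 0.0987]
eef_rot: [152.1, 89.9, -30.9]
contact_force: [0.1, 0.7, -0.1]
finger_gap: 0.0
```

Request:
drive_tool:
  hand: [0, 0, 0, 0, 0]
  xyz:
    - [0, 0, -0.003]
    - [0, 0, -0.006]
    - [0, 0, -0.007]
    - [0, 0, -0.008]
    - [0, 0, -0.008]
  delta_rot:
    - [0, 0, 0]
    - [0, 0, 0]
    - [0, 0, 0]
    - [0, 0, 0]
    - [0, 0, 0]

```text
t: 26.8
tcp_pos: [0.5053, -0.1894, 0.0976]
eef_rot: [105.9, 90.0, -77.1]
contact_force: [0.5, -0.4, 0.6]
finger_gap: 0.0003
```

Request:
drive_tool:
  hand: [0, 0, 0]
  xyz:
    - [0, 0, -0.001]
    - [0, 0, -0.001]
    - [0, 0, -0.001]
  delta_rot:
    - [0, 0, 0]
    - [0, 0, 0]
    - [0, 0, 0]

```text
t: 27.18
tcp_pos: [0.5063, -0.1894, 0.0976]
eef_rot: [95.8, 90.0, -87.2]
contact_force: [0.3, 0.2, -0.4]
finger_gap: 0.0002
```

Request:
drive_tool:
  hand: [0, 0, 0]
  xyz:
    - [0, 0, -0.001]
    - [0, 0, -0.002]
    - [0, 0, -0.002]
  delta_rot:
    - [0, 0, 0]
    - [0, 0, 0]
    - [0, 0, 0]

```text
t: 27.55
tcp_pos: [0.5076, -0.1895, 0.0976]
eef_rot: [7.4, 89.9, -175.6]
contact_force: [-4.6, -0.7, 3.3]
finger_gap: 0.0001
```

Request:
drive_tool:
  hand: [0, 0, 0]
  xyz:
    - [0, 0, -0.001]
    - [0, 0, -0.001]
    - [0, 0, -0.001]
  delta_rot:
    - [0, 0, 0]
    - [0, 0, 0]
    - [0, 0, 0]

```text
t: 27.92
tcp_pos: [0.5091, -0.1895, 0.0975]
eef_rot: [-13.2, 90.0, 163.8]
contact_force: [-5.1, -1.0, 2.9]
finger_gap: 0.0001
```

Request:
drive_tool:
  hand: [0, 0, 0]
  xyz:
    - [0, 0, -0.001]
    - [0, 0, -0.002]
    - [0, 0, -0.002]
  delta_rot:
    - [0, 0, 0]
    - [0, 0, 0]
    - [0, 0, 0]

```text
t: 28.3
tcp_pos: [0.5091, -0.1894, 0.0975]
eef_rot: [3.1, 89.8, -180.0]
contact_force: [-9.9, 0.3, 7.6]
finger_gap: 0.0
```

Request:
drive_tool:
  hand: [0, 0, 0, 0, 0, 0, 0, 0, 0, 0, 0, 0, 0]
  xyz:
    - [0, 0, 0.003]
    - [0, 0, 0.008]
    - [0, 0, 0.02]
    - [-0.03, 0, 0.032]
    - [-0.08, 0, 0.035]
    - [-0.117, 0.02, 0.04]
    - [-0.117, 0.07, 0.05]
    - [-0.117, 0.125, 0.06]
    - [-0.117, 0.18, 0.07]
    - [-0.117, 0.235, 0.08]
    - [-0.117, 0.29, 0.09]
    - [-0.117, 0.315, 0.095]
    - [-0.117, 0.315, 0.095]
  delta_rot:
    - [0, 0, 0]
    - [0, 0, 0]
    - [0, 0, 0]
    - [0, 0, 0]
    - [0, 0, 0]
    - [0, 0, 0]
    - [0, 0, 0]
    - [0, 0, 0]
    - [0, 0, 0]
    - [0, 0, 0]
    - [0, 0, 0]
    - [0, 0, 0]
    - [0, 0, 0]

```text
t: 29.92
tcp_pos: [0.3986, -0.501, 0.2138]
eef_rot: [-73.5, 90.0, 103.3]
contact_force: [-0.8, -0.0, -0.4]
finger_gap: -0.0
```

```bash
python3 - <<'E'
from h import *
np.set_printoptions(linewidth=250,suppress=True,precision=2)
p,d=shot("top","16",290,420,130,240,5.4);shot("side","16",270,430,140,290,3.8);print(barpos("16"))
gauge("16")
q=S(pts("top",d).reshape(-1,3)).reshape(400,640,3);z=q[...,2];N=[]
for u in range(322,350):
    v=next((v for v in range(206,185,-1) if 104<z[v,u]<122),None)
    if v: N.append((u,v+.5))
a=S(plane("top",N,.112));p=np.polyfit(a[:,1],a[:,0],1);print(np.polyval(p,5),np.degrees(p[0]))
g=cv2.imread("pics/side16.png").max(2).astype(int)
for v in (206,210): print(v,[int(x) for x in g[v,325:336]],[int(x) for x in g[v+6,390:404]])
E
```

```text
(np.float64(-41.770016950922454), 34)
211 [-2, -2, -3, -2, -3, -2, 7, 40, 84, 95, 56, 12, -4, -7, -7, -7, -6, -7] u=352.64 [-90.88 -46.56  82.  ]
212 [-5, -5, -4, -5, -4, -4, 2, 28, 69, 78, 40, 5, -3, -4, -4, -5, -6, -6] u=352.64 [-93.63 -46.71  82.  ]
213 [-6, -6, -6, -5, -6, -5, -2, 14, 43, 45, 17, -3, -3, -4, -4, -3, -3, -4] u=352.55 [-96.4  -46.63  82.  ]
214 [-7, -7, -7, -7, -7, -7, -3, 8, 27, 25, 4, -4, -4, -3, -3, -3, -4, -3] u=352.39 [-99.18 -46.37  82.  ]
215 [-4, -4, -4, -4, -4, -4, -4, 8, 23, 19, 1, -3, -4, -4, -3, -3, -2, -3] u=352.25 [-101.95  -46.16   82.  ]
216 [-4, -4, -3, -3, -2, -4, -4, 7, 22, 16, -1, -4, -4, -3, -2, -3, -3, -3] u=352.20 [-104.71  -46.18   82.  ]
217 [-4, -3, -3, -3, -2, -3, -3, 8, 23, 17, -1, -5, -4, -2, -2, -2, -3, -3] u=352.19 [-107.46  -46.31   82.  ]
218 [-4, -3, -3, -2, -2, -3, -2, 5, 27, 19, -2, -5, -4, -3, -2, -3, -2, -2] u=352.27 [-110.19  -46.72   82.  ]
219 [-5, -4, -4, -3, -3, -3, -1, 10, 34, 23, -2, -6, -4, -4, -3, -3, -3, -3] u=352.19 [-112.95  -46.66   82.  ]
220 [-5, -4, -4, -5, -4, -4, 0, 15, 36, 24, -1, -6, -6, -5, -5, -4, -4, -3] u=352.12 [-115.71  -46.63   82.  ]
221 [-7, -5, -5, -5, -4, -4, 1, 16, 30, 19, -2, -9, -7, -6, -6, -5, -5, -5] u=352.02 [-118.47  -46.5    82.  ]
222 [-7, -7, -8, -7, -8, -6, -1, 11, 18, 9, -4, -8, -9, -9, -9, -8, -8, -6] u=351.95 [-121.22  -46.48   82.  ]
223 [-5, -5, -5, -5, -5, -5, -4, 0, 2, -1, -5, -6, -7, -7, -7, -6, -7, -8] u=352.00 [-123.96  -46.8    82.  ]
-59.8719752902972 -0.7086780863731482
206 [145, 145, 146, 146, 146, 146, 122, 72, 46, 46, 43] [120, 140, 148, 149, 163, 177, 131, 58, 48, 49, 95, 150, 167, 169]
210 [145, 144, 145, 145, 145, 145, 98, 49, 48, 46, 43] [45, 45, 45, 44, 44, 44, 46, 43, 44, 50, 48, 85, 150, 168]
```

View pics/top16c.png

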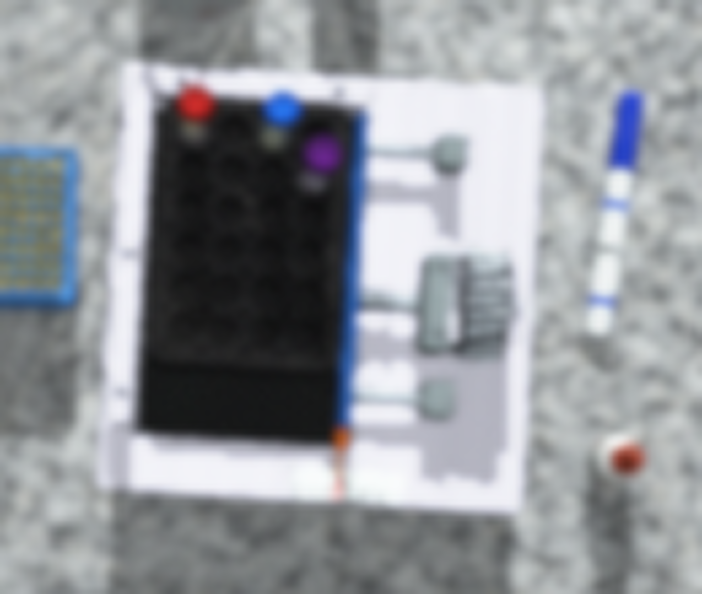

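View pics/side16c.png

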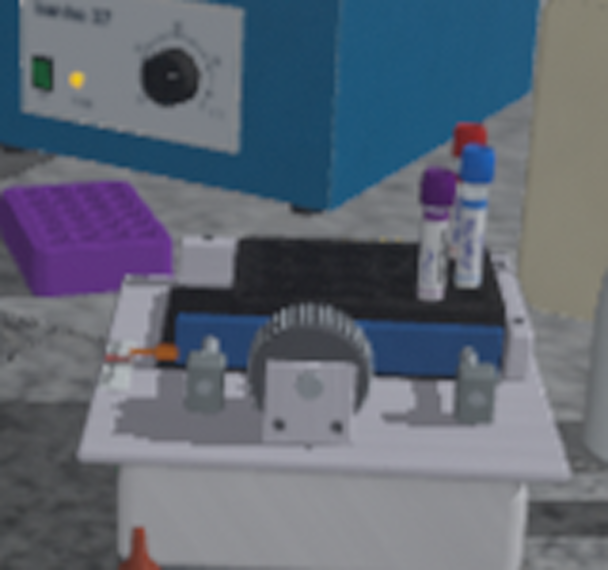

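```bash
python3 -c "
from bench import workorder
print(workorder.job_done())"
```

```text
the job is handed in; nothing more can be done
None
```

I pushed the rack home against the end stop, closed the clamp bar with the wheel until its pointer stood on the red mark, and handed the job in at about 30 s.

- **First push:** the rack stopped dead against the end stop, with the push force rising to about 17 N. The near edge then measured square to the shaker.
- **Wheel:** I used seven fingertip strokes at about 4 to 7 N, lifting off between strokes. The bar closed about 14.6 mm in total. In the last top view the pointer sits at shaker y ≈ -46.2 mm and the red mark at about -46.0 to -46.6 mm.
- **Correction:** the closing bar nudged the rack sideways, and it had come back about 1 mm from the stop. After the bar was set I pushed it home again, with about 10 N at the hard stop. It slid at about 5 N, so the bar is not squeezing it. The bar did not move in this push.
- **Last pictures:** the three tubes stand in the rack, and the tip box, dropper bottle and marker look unmoved. The arm is clear of everything.

**Checks that disagreed:**
- The pointer measurement put the starting distance at about 15 mm, while the task gives at most 14 mm.
- A coarser estimate of the lane width from the depth picture suggested the bar is 1 to 2 mm further in than the pointer shows. I trusted the direct comparison of pointer and mark.

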